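# Ready a centrifuge bench for its spin test

## Task

Get this bench ready for the next spin test. Stand every yellow balance tube, cap up, in a rotor bucket of its own, pushed down to the bucket floor; put the two white liners away by nesting them fully home inside the blue one, which stays upright on the bench at the bottom of the stack; and set the operator's display square with its foot and tilted up to 60 degrees from level. Do it in any order, leave the other things on the bench where they are, and let go of everything.

Things in the scene. Friction and masses are not known exactly. Their poses are not given: they have to be found in the camera images.
- tube0: balance tube (None if absent): solid yellow rod, 30 mm diameter, with black band and red hexagonal cap (30 mm across flats, 34.6 over corners; stops rolling); 130 mm long, cap the last 25 mm; about 90 g, centre of mass 66 mm from the foot. Origin: centre of the foot; z axis runs foot to cap. Starts lying flat, cap roughly towards the robot or to its right, axis 15 mm above the bench
- tube1: balance tube (None if absent): solid yellow rod, 30 mm diameter, with black band and red hexagonal cap (30 mm across flats, 34.6 over corners; stops rolling); 130 mm long, cap the last 25 mm; about 90 g, centre of mass 66 mm from the foot. Origin: centre of the foot; z axis runs foot to cap. Starts lying flat, cap roughly towards the robot or to its right, axis 15 mm above the bench
- tube2: balance tube (None if absent): solid yellow rod, 30 mm diameter, with black band and red hexagonal cap (30 mm across flats, 34.6 over corners; stops rolling); 130 mm long, cap the last 25 mm; about 90 g, centre of mass 66 mm from the foot. Origin: centre of the foot; z axis runs foot to cap. Starts lying flat, cap roughly towards the robot or to its right, axis 15 mm above the bench
- tube3: balance tube (None if absent): solid yellow rod, 30 mm diameter, with black band and red hexagonal cap (30 mm across flats, 34.6 over corners; stops rolling); 130 mm long, cap the last 25 mm; about 90 g, centre of mass 66 mm from the foot. Origin: centre of the foot; z axis runs foot to cap. Starts lying flat, cap roughly towards the robot or to its right, axis 15 mm above the bench
- liner_base: blue bucket liner (tapered cup), about 350 g: 75 mm high, outer diameter 40 mm at the bottom, 60 mm at the rim, wall 2.5 mm, inner floor 30 mm above the underside: nested liners rest floor on floor, each 30 mm above the one below, about 1.5 mm play. Origin: centre of underside; z up through the mouth. Starts upright on the bench
- liner1: white bucket liner, about 140 g: 75 mm high, outer diameter 40 mm at the bottom, 60 mm at the rim, wall 2.5 mm, inner floor 30 mm above the underside: nested liners rest floor on floor, each 30 mm above the one below, about 1.5 mm play. Origin: centre of underside; z up through the mouth. Starts upright on the bench
- liner2: white bucket liner, about 140 g: 75 mm high, outer diameter 40 mm at the bottom, 60 mm at the rim, wall 2.5 mm, inner floor 30 mm above the underside: nested liners rest floor on floor, each 30 mm above the one below, about 1.5 mm play. Origin: centre of underside; z up through the mouth. Starts upright on the bench
- rotor: rotor head, fixed to the bench: a metal cross with four upright round aluminium buckets, centres 75 mm from its axis, 90 degrees apart; each 45 mm outer, 36 mm inner diameter, inner floor 26 mm and open mouth 78 mm above the bench. Hub in the middle 72 mm high. Origin: rotor axis at bench level, z up
- pocket0 (a point): centre of the inner floor of one rotor bucket, 26 mm above the bench; the mouth is 52 mm straight above
- pocket1 (a point): centre of the inner floor of one rotor bucket, 26 mm above the bench; the mouth is 52 mm straight above
- pocket2 (a point): centre of the inner floor of one rotor bucket, 26 mm above the bench; the mouth is 52 mm straight above
- pocket3 (a point): centre of the inner floor of one rotor bucket, 26 mm above the bench; the mouth is 52 mm straight above
- swivel (a joint): turn of the display on its stand about the upright axis, rad: 0 = square with its foot, positive = counter-clockwise from above; stiff (0.25 N m), stays where left, range -0.8 to 0.8
- tilt (a joint): tilt of the display, rad: 0 = lying level with the screen facing up, pi/2 would be upright; rising lifts the edge with the orange bar; stiff (0.5 N m), stays where left, range 0 to 1.4; pi/3 = 60 degrees
- grip_bar (a point): centre of the orange grip bar at the display's far edge: a bar 36 mm long (parallel to the hinge) and 16 mm thick, 165 mm from the hinge axis, held 40 mm clear of the panel by a 12 mm wide strut at its middle; can be pinched over its two ends from above. The point's x axis points from the hinge to the bar, y along the bar
- screen_hinge (a point): where the display's tilt axis (level) crosses its swivel axis (upright), 64 mm above the bench; the 120 mm wide, 125 mm long, 16 mm thick white panel with a blue screen reaches out from here on the side away from the robot
- stand: fixed grey foot of the display, 110 mm square and 12 mm high, with a red mark at the middle of its far side; origin: centre of its underside; when the display is square with it the grip bar lies above the foot's own +x direction, over the red mark's side
- wrench: bystander, not to be disturbed: steel wrench, 160 mm long, lying on the bench, fixed
- driver: bystander, not to be disturbed: blue-handled screwdriver, 190 mm long, lying
- carton: bystander, not to be disturbed: cardboard box 60 x 90 x 60 mm
- cleaner: bystander, not to be disturbed: white bottle, 64 mm wide, 160 mm high
- tray: bystander, not to be disturbed: grey open tray 110 x 160 x 45 mm
- gasket: bystander, not to be disturbed: grey rubber ring 110 mm wide, 12 mm high
- lid_weight: bystander, not to be disturbed: brass disc 60 mm wide, 35 mm high
There are look-alikes about, which are no part of the job. Leave any green or red look-alike of the liner1 alone.

How it is judged:
By the outcome, as a careful person would: the job done as asked, in the order asked, and still so for the second after the job is handed in, with the robot touching nothing.
Of tube0, tube1, tube2, tube3 only 3 to 4 are there at a start; the rules pass over those that are not, and their reading is None.
At some moment in a run one of tube0, tube1, tube2, tube3, liner1, liner2 may be knocked a few centimetres aside while the robot is not near it.
Once in a run the grip may slacken for a moment while it holds something.
It also fails if it takes over 210 s, if anything falls off the work surface, if the arm or the gripper's body presses on something with over 40 N, if the wrist force passes 120 N, or if a joint passes its speed limit or range.

## Robot

A 7-joint arm with a two-finger parallel gripper is mounted at the origin on the work surface. World frame = base frame: x ahead of the robot, y to its left, z up, the work surface at z = 0. Lengths are in m, angles in rad, forces in N, time in s.
With the tool pointing down it reaches from about 0.425 to 0.925 m from the base axis. Payload 6.8 kg.
Tool frame: the origin (TCP) lies at the very end of the fingers, on their centre line; the grasp point (between the pads) lies bot.grip_depth behind it (bot.grip_depth is the distance from the TCP to the grasp point, in m); z points along the fingers, y is the line along which they close (so a half turn about z gives the same grasp; the last joint's range is limited). The gripper opens to 85 mm and grips with 20 to 120 N. Pads are 22 mm wide; open, the fingers measure 114 mm over their backs; the gripper's body (76 mm by 85 mm) begins 54 mm behind the grasp point. The pads swing forward as they close: fully open they stand 13 mm farther back than shut.
Start: joints at [-1.409, 0.477, 0.022, 1.555, -0.011, 1.109, -0.083], TCP at [0.18, 0.651, 0.231] pointing down, gripper open.
Joint ranges: [-2.96, 2.96], [-0.34, 2.1], [-1.41, 1.46], [0.24, 2.44], [-1.37, 4.51], [0.17, 1.92], [-2.96, 2.96]. Speed limits (rad/s): [2.39, 2.39, 3.14, 3.14, 3.14, 3.14, 3.14].

## Interface

Orientations are given as a unit quaternion [w, x, y, z].
In Python, from station import bot gives the robot as it stands.
- The arm moves only by the tool send_rows, never from a script. Its arguments are lists of equal length, an entry for each row: "slide": the shift along the tool's x, y, z in mm, a list of three; "roll": the turn about the tool's z in degrees; "claw": the opening, from 0 (shut) to 1 (fully open). A call has exactly 8 rows; each row is the pose to reach, as a shift and turn from the pose commanded when the call began, along the tool's axes at that moment; what a row does not reach only later rows make up. A row lasts 1/12 s, in which the tool goes at most 41.7 mm and 7.16 degrees, less where a joint would pass 70% of its speed; a pose out of reach is approached as far as the arm can. A call with a gripper value outside its range is refused whole. The fingers move at their own pace and stop on an object; "force" is the grip in N (left out, the last holds). Time passes only in rows, so rows that repeat a pose let the fingers close, or fill a call up. It gives the time, the measured TCP pose, the force, the opening and the grip force at its end, in the units of the state.
- bot.get_obs(): the state, without advancing time (a new reading comes with each control period).
- bot.read_camera(name): name is "side" or "top"; returns the picture (384x512x3 uint8, red, green, blue); there is no depth.
- bot.camera_model(name): a dict with "camera_matrix" (3x3 intrinsics, pixels), "D" ([k1, k2, p1, p2, k3] as OpenCV has them; the pictures are not rectified), "camera_from_world" (4x4, takes a point from world to camera coordinates). Camera axes: x right, y down, z forward; pixel columns grow to the right and rows downward; lengths in m; the calibration is good to about 2 mm. A picture is of the moment at which its call begins. camera_model takes no time and is no camera call.
- bot.hand_in(): hands the job in; it is judged then, once.
The state is a dict: "t": time; "q": joint angles; "joint_vel": joint speeds; "joint_torque": joint torques, N m; "eef_pos": TCP position; "tool_rot": TCP orientation; "contact_force": force on the tool from outside, world axes, zero at the start; "torque": the same for the moment, N m; "gripper_width": opening from 0.0 (shut) to 1.0 (fully open); "grasp_force": force on a finger pad.
Only numpy, scipy, OpenCV 4.12 (cv2) and the standard library are available. Lean on these libraries where they do the work, as an engineer would, in place of code of your own. Each camera call takes 0.05 s, during which the arm holds its last target. There are 200 camera calls.

## Working session

There is one attempt and no reset: what is moved stays moved. The work goes in short steps, Python scripts to look and compute and a tool call to move; the robot and the scene stay as the last step left them, time stands still between calls to the robot, and variables do not carry over. Pictures are saved under pics/ and viewed, at most 14 in all, crops included, and the job is handed in when it is done.

Besides the shell and the picture viewer there is one more tool, called after ">>>" by a JSON object that holds its "fn" and its "kwargs". send_rows: Moves the arm, as the interface text tells. Its arguments: {"type":"object","properties":{"slide":{"type":"array","items":{"type":"array","items":{"type":"number"}}},"roll":{"type":"array","items":{"type":"number"}},"claw":{"type":"array","items":{"type":"number"}},"force":{"type":"number"}},"required":["slide","roll","claw"]}

```bash
ls; mkdir -p pics
python3 - <<'E'
from station import bot
import cv2,numpy as np
print(bot.grip_depth, bot.get_obs())
np.set_printoptions(precision=4,suppress=True)
for n in("top","side"):
    im=bot.read_camera(n); cv2.imwrite(f"pics/{n}0.png",im[:,:,::-1]); cv2.imwrite(f"pics/{n}0b.png",cv2.resize(im[:,:,::-1],(800,600),interpolation=cv2.INTER_CUBIC))
    m=bot.camera_model(n); print(n,m)
E
```

```text
pics
0.0187 {'t': 0.0, 'q': array([-1.40909863,  0.47780147,  0.02231964,  1.556474  , -0.01149274,
        1.10931961, -0.08309181]), 'joint_vel': array([ 2.18522280e-05, -6.36499417e-04, -1.20675564e-03, -4.11857516e-04,
       -1.73278497e-04, -7.44604007e-04,  1.73234426e-03]), 'joint_torque': array([-3.84538034e-04, -5.96440673e+01,  1.60731889e+00, -2.81200522e+01,
        1.23940801e-02,  9.39641468e-03,  6.59573004e-06]), 'eef_pos': array([0.17975513, 0.6499903 , 0.23031491]), 'tool_rot': array([-5.76844435e-05,  1.34464928e-01,  9.90917910e-01, -9.35473004e-04]), 'contact_force': array([-0.05753956, -0.08562863,  1.19726136]), 'torque': array([0.03684366, 0.00899544, 0.01945396]), 'grasp_force': 0.0, 'gripper_width': 1.0000124192077835}
top {'camera_matrix': array([[371.7266,   0.    , 261.0726],
       [  0.    , 371.7266, 187.2515],
       [  0.    ,   0.    ,   1.    ]]), 'D': array([0.0079, 0.    , 0.    , 0.    , 0.    ]), 'camera_from_world': array([[-0.0149, -0.9998, -0.0131,  0.0544],
       [-0.9819,  0.0172, -0.1886,  0.5732],
       [ 0.1888,  0.0101, -0.982 ,  1.183 ],
       [ 0.    ,  0.    ,  0.    ,  1.    ]])}
side {'camera_matrix': array([[437.0563,   0.    , 252.4265],
       [  0.    , 437.0563, 193.8371],
       [  0.    ,   0.    ,   1.    ]]), 'D': array([-0.0269,  0.    ,  0.    ,  0.    ,  0.    ]), 'camera_from_world': array([[-0.8747,  0.4845,  0.0098,  0.4945],
       [ 0.264 ,  0.4935, -0.8287, -0.1181],
       [-0.4064, -0.7223, -0.5596,  1.7443],
       [ 0.    ,  0.    ,  0.    ,  1.    ]])}
```

View pics/top0b.png

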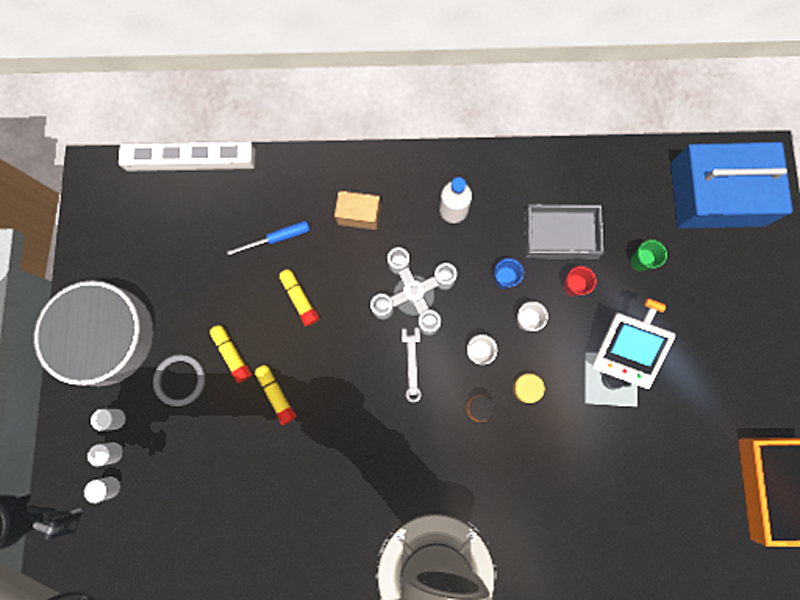

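View pics/side0b.png

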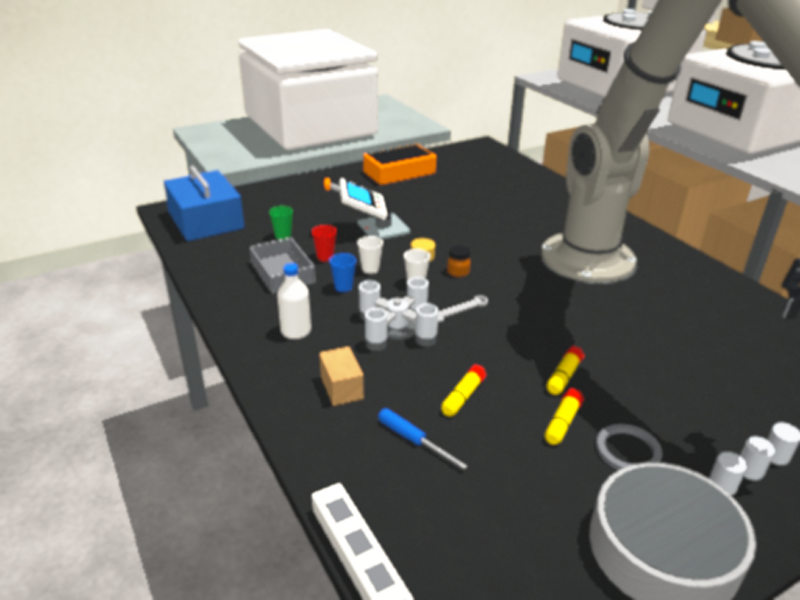

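The top view (800×600 scale) shows three tubes, centred near (297,297), (230,353) and (275,395). The rotor is at (414,295), the blue liner at (509,272), and the white liners at (532,316) and (482,349). The display is at (637,345), turned clockwise of its foot, with the orange bar at (655,306). The red and green cups are look-alikes. The side view agrees.

```bash
cat > h.py <<'E'
import cv2,numpy as np
from station import bot
np.set_printoptions(precision=4,suppress=True)
M={n:bot.camera_model(n) for n in("top","side")}
def ray(n,p):
    m=M[n]; u=cv2.undistortPoints(np.array([[p]],float),m["camera_matrix"],m["D"])[0,0]
    T=m["camera_from_world"]; return -T[:3,:3].T@T[:3,3], T[:3,:3].T@np.array([u[0],u[1],1])
def plane(n,p,z):
    c,d=ray(n,p); return (c+d*(z-c[2])/d[2])[:2]
def px(n,P):
    m=M[n];T=m["camera_from_world"]
    return cv2.projectPoints(np.array([P],float),cv2.Rodrigues(T[:3,:3])[0],T[:3,3],m["camera_matrix"],m["D"])[0][0,0]
def tri(a,b):
    c,d=ray("top",a);e,f=ray("side",b);d=d/np.linalg.norm(d);f=f/np.linalg.norm(f)
    s=np.linalg.lstsq(np.c_[d,-f],e-c,rcond=None)[0]; P,Q=c+d*s[0],e+f*s[1]
    return (P+Q)/2,np.linalg.norm(P-Q)
R={"yellow":((22,120,90),(34,255,255)),"red":((0,150,90),(6,255,255)),"orange":((9,150,100),(20,255,255)),"blue":((100,150,60),(125,255,255)),"green":((50,100,40),(80,255,255)),"cyan":((85,80,100),(99,255,255)),"white":((0,0,140),(180,60,255))}
def blobs(im,c,amin=15,box=None):
    h=cv2.cvtColor(im,cv2.COLOR_RGB2HSV); m=cv2.inRange(h,*map(np.array,R[c]))
    if c=="red": m|=cv2.inRange(h,np.array((174,150,90)),np.array((180,255,255)))
    if box: k=np.zeros_like(m);k[box[1]:box[3],box[0]:box[2]]=255;m&=k
    o=[]
    for t in cv2.findContours(m,cv2.RETR_EXTERNAL,cv2.CHAIN_APPROX_NONE)[0]:
        k=cv2.drawContours(np.zeros_like(m),[t],-1,255,-1); a=cv2.countNonZero(k)
        if a>=amin:
            mm=cv2.moments(k,True); o.append((a,np.array([mm["m10"],mm["m01"]])/mm["m00"],t))
    return o
def tubes(im):
    """foot-to-cap axis from yellow and red blobs, axis at z=15mm"""
    o=[];reds=blobs(im,"red",8)
    for a,p,t in blobs(im,"yellow",60):
        if a>400: continue
        y=plane("top",p,.015); r=[plane("top",q,.015) for _,q,_ in reds]
        d=[np.linalg.norm(q-y) for q in r]
        if not d or min(d)>.1: continue
        (w,hh)=cv2.minAreaRect(t)[1]; x,yy,_,_=0,0,0,0
        v=r[int(np.argmin(d))]-y; u=v/np.linalg.norm(v); cap=r[int(np.argmin(d))]
        o.append((cap,y,min(d),np.degrees(np.arctan2(u[1],u[0]))))
    return o
E
cat > m1.py <<'E'
from h import *
im=cv2.imread("pics/top0.png")[:,:,::-1].copy(); sd=cv2.imread("pics/side0.png")[:,:,::-1].copy()
for t in tubes(im): print("tube cap",t[0],"yel",t[1],"d",t[2],"ang",t[3])
for c,z in(("white",.075),("blue",.075),("orange",.1),("cyan",.1)):
    for a,p,t in blobs(im,c,25,(300,140,512,270)): print("top",c,a,p,plane("top",p,z),cv2.boundingRect(t))
for c in("white","blue","orange","cyan"):
    for a,p,t in blobs(sd,c,20,(190,90,400,240)): print("side",c,a,p,cv2.boundingRect(t))
g=cv2.resize(im[150:225,225:305,::-1],None,fx=8,fy=8,interpolation=cv2.INTER_CUBIC); cv2.imwrite("pics/rot.png",g)
cv2.imwrite("pics/disp.png",np.hstack([cv2.resize(im[185:270,360:445,::-1],(400,400),interpolation=cv2.INTER_CUBIC),cv2.resize(sd[105:160,200:270,::-1],(400,400),interpolation=cv2.INTER_CUBIC)]))
gg=cv2.cvtColor(g,cv2.COLOR_BGR2GRAY)
c=cv2.HoughCircles(gg,cv2.HOUGH_GRADIENT,1,60,param1=120,param2=18,minRadius=45,maxRadius=75)
if c is not None:
    for x,y,r in c[0]: p=(x+.5)/8-.5+225,(y+.5)/8-.5+150; print("circ",np.array(p),r/8,plane("top",p,.078))
E
python3 m1.py
```

```text
tube cap [0.3204 0.3083] yel [0.3794 0.3421] d 0.0679556867189059 ang -150.2347074419871
tube cap [0.411  0.4066] yel [0.4688 0.443 ] d 0.06837601536176147 ang -147.82958377816064
tube cap [0.5307 0.2625] yel [0.5899 0.2959] d 0.06800932406273591 ang -150.59443454675406
top white 296 [308.3108 223.348 ] [ 0.4495 -0.1049] (300, 214, 19, 20)
top white 2343 [400.23   230.7192] [ 0.4215 -0.396 ] (374, 197, 58, 63)
top white 306 [340.4771 202.1242] [ 0.5166 -0.2116] (331, 193, 20, 19)
top white 947 [359.8743 150.5977] [ 0.6884 -0.2854] (338, 140, 48, 22)
top blue 276 [325.1449 174.2717] [ 0.6099 -0.1665] (317, 165, 18, 20)
top blue 324 [462.0216 142.1173] [ 0.711  -0.6246] (433, 140, 65, 6)
top orange 29 [417.4828 193.8621] [ 0.5353 -0.4514] (413, 191, 13, 6)
top cyan 516 [407.5504 220.7694] [ 0.4504 -0.4125] (392, 208, 33, 26)
side white 288 [193.3854 197.8299] (190, 176, 9, 41)
side white 1789 [259.7004 193.6987] (229, 159, 83, 61)
side white 469 [385.177  170.1748] (367, 157, 33, 23)
side white 77 [352.9351 154.3766] (347, 150, 13, 10)
side white 470 [241.734  155.9574] (229, 137, 33, 
[... 166 characters left out ...]
e 188 [340.5904  95.4202] (332, 90, 17, 15)
side white 57 [280.3684  91.3158] (271, 90, 24, 5)
side white 346 [218.4191  94.8757] (190, 90, 69, 14)
side white 82 [199.4146  91.3537] (190, 90, 27, 5)
side blue 338 [219.3787 173.1893] (211, 162, 17, 25)
side orange 21 [366.9524 227.4762] (361, 225, 11, 8)
side orange 135 [293.4815 170.7259] (287, 166, 14, 11)
side orange 38 [208.8421 116.9211] (207, 113, 5, 9)
side orange 677 [255.5096 107.2762] (232, 96, 48, 23)
side cyan 111 [229.1441 123.2793] (222, 117, 15, 13)
circ [285.125 174.75 ] 6.875 [ 0.61   -0.0348]
circ [243.625 194.5  ] 7.075 [0.5465 0.102 ]
circ [254.25 164.75] 6.8625 [0.6457 0.0663]
circ [274.625 204.5  ] 7.4875 [0.5119 0.0018]
```

View pics/disp.png

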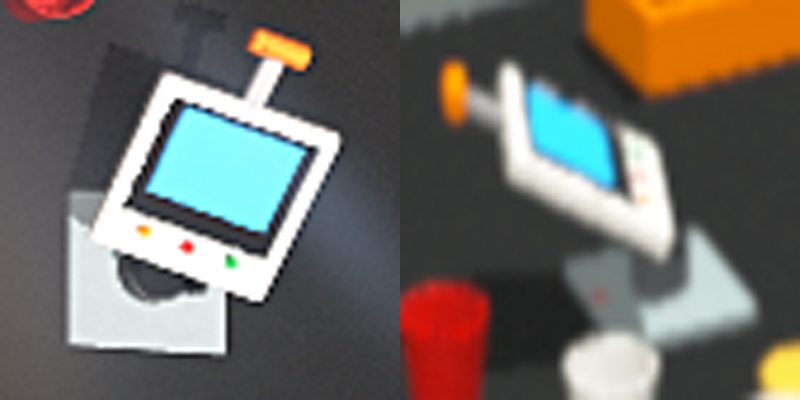

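Run:
```python
from h import *
P,e=tri((417.48,193.86),(208.84,116.92)); print("bar",P,e)
P,e=tri((407.55,220.77),(229.14,123.28)); print("screen c",P,e)
im=cv2.imread("pics/top0.png")[:,:,::-1].copy()
h=cv2.cvtColor(im,cv2.COLOR_RGB2HSV)
# foot corners (visible grey): sample colours
for p in((378,255),(385,235),(402,256),(407,240),(377,230)): print(p,im[p[1],p[0]],h[p[1],p[0]])
for a,p,t in blobs(im,"red",2,(370,180,450,270)): print("red",a,p)
s=blobs(im,"cyan",100,(360,180,450,270))[0][2]; q=cv2.approxPolyDP(s,3,True)[:,0]; print(q, [plane("top",x,.1) for x in q])
```

```text
bar [ 0.5281 -0.4338  0.1424] 0.000278978408414599
screen c [ 0.4495 -0.4096  0.1073] 0.0004681549252152453
(378, 255) [222 229 229] [ 90   8 229]
(385, 235) [255 255 255] [  0   0 255]
(402, 256) [225 231 231] [ 90   7 231]
(407, 240) [255 255 254] [ 30   1 255]
(377, 230) [144 150 153] [100  15 153]
red 3 [399.3333 236.6667]
red 86 [374.593  183.3953]
[[400 208]
 [392 225]
 [416 233]
 [424 217]] [array([ 0.491 , -0.3924]), array([ 0.4379, -0.363 ]), array([ 0.412 , -0.4352]), array([ 0.4614, -0.4647])]
```

The crop shows the display tilted up and yawed clockwise of its foot. The foot's visible corners in the crop are at (68,345), (225,355) and (68,193), and the red mark in the side half is at (600,297).

Run:
```python
from h import *
f=lambda x,y:(360+x/4.706-.4,185+y/4.706-.4)
BL,BR,TL=[plane("top",f(*p),.012) for p in((67,346),(226,356),(67,192))]
print(BL,BR,TL,np.linalg.norm(BR-BL),np.linalg.norm(TL-BL),"centre",(BR+TL)/2)
v=TL-BL;w=BR-BL;print("ang",np.degrees(np.arctan2(v[1],v[0])),np.degrees(np.arctan2(w[1],w[0]))+90)
c=(BR+TL)/2; mk=plane("side",(234.6,145.5),.012);print("mark",mk,mk-c,np.degrees(np.arctan2(*(mk-c)[::-1])))
B=np.array([.5281,-.4338]);d=B-c;print("bar from c",d,np.hypot(*d),np.degrees(np.arctan2(d[1],d[0])))
for s in((400,208),(392,225),(416,233),(424,217)): print()if 0 else None
```

```text
[ 0.3369 -0.3241] [ 0.3284 -0.4345] [ 0.4449 -0.3319] 0.11072586329954968 0.10830160692337637 centre [ 0.3867 -0.3832]
ang -4.155710068085955 -4.36429839546112
mark [ 0.4371 -0.3867] [ 0.0504 -0.0035] -3.9658434516277454
bar from c [ 0.1414 -0.0506] 0.15020338446382112 -19.681137440674643
```

```bash
cat >> h.py <<'E'
def pose():
    o=bot.get_obs(); w,x,y,z=o["tool_rot"]
    X=np.array([w*w+x*x-y*y-z*z,2*(x*y+w*z)]); X/=np.linalg.norm(X); Y=np.array([X[1],-X[0]]) # z down
    return o["eef_pos"],X,Y,np.degrees(np.arctan2(Y[1],Y[0]))
def plan(tgt,yaw=None):
    """slide mm / roll deg from here to the TCP target; yaw = world angle of tool y"""
    p,X,Y,a=pose(); d=np.array(tgt)-p
    r=0 if yaw is None else -((yaw-a+180)%360-180)
    print("at",p,"yaw %.1f"%a,"slide",np.round([1e3*d[:2]@X,1e3*d[:2]@Y,-1e3*d[2]],1),"roll %.1f"%r)
E
python3 - <<'E'
from h import *
im=bot.read_camera("top")
T=tubes(im)
for t in T: print("cap",t[0],t[2],t[3])
t=max(T,key=lambda t:t[0][0]); plan((*t[0],.12),t[3]+270); plan((*t[0],.002),t[3]+90)
E
```

```text
cap [0.3204 0.3082] 0.06817270734502912 -150.0458385856047
cap [0.411  0.4066] 0.06815656748620845 -147.86050967256665
cap [0.5308 0.2624] 0.06784218159878981 -150.4428022138097
at [0.1798 0.6502 0.2305] yaw 74.5 slide [-441.7 -280.2  110.5] roll -45.0
at [0.1798 0.6502 0.2305] yaw 74.5 slide [-441.7 -280.2  228.5] roll 135.0
```

>>> {"fn": "send_rows", "kwargs": {"slide": [[-34,-21.5,0],[-68,-43,0],[-102,-64.5,0],[-136,-86,0],[-170,-107.5,0],[-204,-129,0],[-238,-150.5,0],[-272,-172,0]], "roll": [-5.6,-11.2,-16.9,-22.5,-28.1,-33.8,-39.4,-45], "claw": [0.9,0.8,0.7,0.6,0.6,0.6,0.6,0.6], "force": 20}}

```text
t: 0.82
eef_pos: [0.3971, 0.4105, 0.2312]
tool_rot: [-0.0, -0.257, 0.966, -0.0]
contact_force: [-0.1, -0.3, -0.7]
gripper_width: 0.595
grasp_force: 0.0
```

Run:
```python
from h import *
plan((.5308,.2624,.05),119.5)
```

```text
at [0.3971 0.4105 0.2312] yaw 119.8 slide [ -42.3 -195.   181.2] roll 0.3
```

>>> {"fn": "send_rows", "kwargs": {"slide": [[-6,-28,20],[-12,-56,45],[-18,-84,72],[-24,-112,98],[-30,-140,125],[-36,-168,152],[-42,-195,180],[-42,-195,180]], "roll": [0,0,0,0,0,0,0,0], "claw": [0.6,0.6,0.6,0.6,0.6,0.6,0.6,0.6]}}

```text
t: 1.48
eef_pos: [0.5298, 0.2549, 0.0459]
tool_rot: [-0.003, -0.251, 0.968, -0.003]
contact_force: [0.6, -0.8, 0.5]
gripper_width: 0.602
grasp_force: 0.0
```

>>> {"fn": "send_rows", "kwargs": {"slide": [[0,0,15],[0,0,30],[0,0,40],[0,0,47],[0,0,47],[0,0,47],[0,0,47],[0,0,47]], "roll": [0,0,0,0,0,0,0,0], "claw": [0.6,0.6,0.6,0.6,0.5,0.4,0.3,0.3]}}

```text
t: 2.15
eef_pos: [0.5292, 0.2637, 0.005]
tool_rot: [0.001, -0.255, 0.967, 0.0]
contact_force: [-0.1, 0.3, -1.0]
gripper_width: 0.386
grasp_force: 20.0
```

>>> {"fn": "send_rows", "kwargs": {"slide": [[0,0,0],[0,0,-20],[0,0,-45],[0,0,-75],[0,0,-105],[0,0,-130],[0,0,-150],[0,0,-150]], "roll": [0,0,0,0,0,0,0,0], "claw": [0.3,0.3,0.3,0.3,0.3,0.3,0.3,0.3]}}

```text
t: 2.82
eef_pos: [0.5314, 0.2648, 0.1594]
tool_rot: [0.004, -0.255, 0.967, 0.001]
contact_force: [0.7, -0.8, -0.6]
gripper_width: 0.388
grasp_force: 20.3
```

Run:
```python
from h import *
p,X,Y,a=pose(); print(p)
C=np.r_[p[:2],p[2]+.0187]
a=bot.read_camera("side");b=bot.read_camera("top")
def crop(n,im,r=60):
    c=px(n,C).astype(int); x=np.clip(c[0]-r,0,511-2*r);y=np.clip(c[1]-r,0,383-2*r); return cv2.resize(im[y:y+2*r,x:x+2*r,::-1],(400,400),interpolation=cv2.INTER_CUBIC)
cv2.imwrite("pics/g1.png",np.hstack([crop("side",a),crop("top",b)]))
```

```text
[0.5314 0.2648 0.1594]
```

View pics/g1.png

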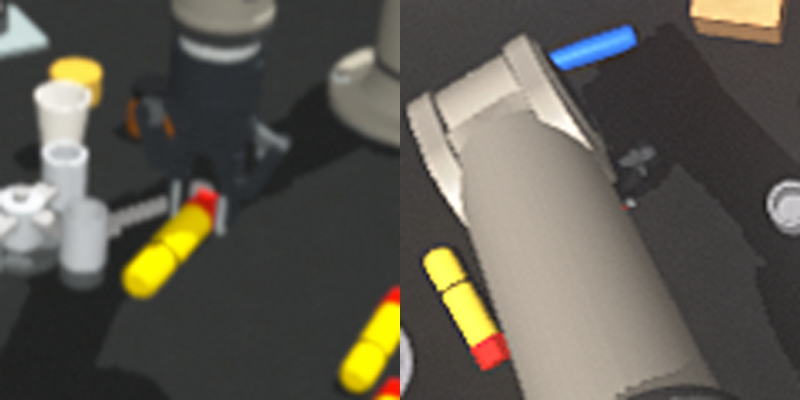

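The tube is held level: in the side half the cap is at (205,195) and the foot at (140,285). I'll lower it and ease the grip so that it swings down.

>>> {"fn": "send_rows", "kwargs": {"slide": [[0,0,10],[0,0,25],[0,0,38],[0,0,42],[0,0,42],[0,0,42],[0,0,42],[0,0,42]], "roll": [0,0,0,0,0,0,0,0], "claw": [0.36,0.36,0.36,0.38,0.38,0.385,0.385,0.385]}}

```text
t: 3.58
eef_pos: [0.5293, 0.2636, 0.1128]
tool_rot: [0.0, -0.255, 0.967, 0.0]
contact_force: [-0.5, -0.5, -1.4]
gripper_width: 0.39
grasp_force: 20.3
```

>>> {"fn": "send_rows", "kwargs": {"slide": [[0,0,0],[0,0,0],[0,0,0],[0,0,0],[0,0,0],[0,0,0],[0,0,0],[0,0,0]], "roll": [0,0,0,0,0,0,0,0], "claw": [0.387,0.387,0.388,0.388,0.389,0.389,0.389,0.389]}}

```text
t: 4.25
eef_pos: [0.5289, 0.2634, 0.1123]
tool_rot: [0.0, -0.255, 0.967, 0.0]
contact_force: [0.3, 1.0, -0.8]
gripper_width: 0.392
grasp_force: 20.3
```

```bash
cat > tube_look.py <<'E'
from h import *
import sys
p,X,Y,a=pose(); o=bot.get_obs(); C=np.r_[p[:2],p[2]+.0187]; print(p,o["gripper_width"],o["grasp_force"])
im=bot.read_camera("side"); c0=px("side",C); print("grasp px",c0)
for col in("yellow","red"):
    for A,q,t in blobs(im,col,8):
        if np.linalg.norm(q-c0)<60: print(col,A,q,cv2.boundingRect(t),cv2.minAreaRect(t)[1:])
E
python3 tube_look.py
```

```text
[0.5289 0.2634 0.1123] 0.39240160917222844 20.28869368135929
grasp px [307.9185 208.6611]
yellow 367 [296.5177 223.7766] (284, 210, 26, 28) ((11.818376541137695, 32.70494079589844), 41.987213134765625)
red 41 [308.3659 206.9024] (304, 204, 9, 8) ((7.545937538146973, 5.65945291519165), 30.963754653930664)
```

>>> {"fn": "send_rows", "kwargs": {"slide": [[0,0,0],[0,0,0],[0,0,0],[0,0,0],[0,0,0],[0,0,0],[0,0,0],[0,0,0]], "roll": [0,0,0,0,0,0,0,0], "claw": [0.396,0.396,0.396,0.396,0.396,0.396,0.396,0.396]}}

```text
t: 4.97
eef_pos: [0.5289, 0.2634, 0.1123]
tool_rot: [-0.0, -0.255, 0.967, 0.0]
contact_force: [-0.0, 0.3, -1.2]
gripper_width: 0.399
grasp_force: 9.3
```

```bash
python3 tube_look.py
```

```text
[0.5289 0.2634 0.1123] 0.3992953945462896 9.289016481488943
grasp px [307.919 208.664]
yellow 368 [296.5679 223.7935] (284, 210, 26, 28) ((12.041595458984375, 32.71992111206055), 41.633541107177734)
red 43 [308.1395 206.9535] (303, 204, 10, 8) ((8.140999794006348, 6.040096759796143), 23.198591232299805)
```

>>> {"fn": "send_rows", "kwargs": {"slide": [[0,0,0],[0,0,0],[0,0,0],[0,0,0],[0,0,0],[0,0,0],[0,0,0],[0,0,0]], "roll": [0,0,0,0,0,0,0,0], "claw": [0.398,0.398,0.398,0.398,0.398,0.398,0.398,0.398]}}

```text
t: 5.68
eef_pos: [0.5289, 0.2634, 0.1123]
tool_rot: [0.0, -0.255, 0.967, 0.0]
contact_force: [0.1, 0.5, -0.5]
gripper_width: 0.397
grasp_force: 6.5
```

```bash
python3 tube_look.py
```

```text
[0.5289 0.2634 0.1123] 0.3972365513425125 6.455054115504026
grasp px [307.9294 208.668 ]
yellow 369 [296.5474 223.832 ] (284, 210, 26, 29) ((12.041595458984375, 32.71992111206055), 41.633541107177734)
red 44 [308.2045 207.0455] (303, 204, 10, 8) ((8.534918785095215, 6.040096759796143), 23.198591232299805)
```

>>> {"fn": "send_rows", "kwargs": {"slide": [[0,0,0],[0,0,0],[0,0,0],[0,0,0],[0,0,0],[0,0,0],[0,0,0],[0,0,0]], "roll": [0,0,0,0,0,0,0,0], "claw": [0.399,0.399,0.399,0.399,0.3995,0.3995,0.3995,0.3995]}}

```text
t: 6.4
eef_pos: [0.529, 0.2635, 0.1124]
tool_rot: [0.0, -0.255, 0.967, 0.0]
contact_force: [-0.5, -0.0, 0.2]
gripper_width: 0.397
grasp_force: 0.0
```

```bash
python3 tube_look.py
```

```text
[0.529  0.2635 0.1124] 0.3974658077222784 0.0
grasp px [307.8991 208.653 ]
yellow 362 [308.663  232.7928] (297, 218, 24, 30) ((11.897104263305664, 33.013179779052734), 34.50851821899414)
red 61 [320.3934 216.541 ] (315, 212, 10, 12) ((10.60660171508789, 7.0710673332214355), 45.0)
```

```bash
cat > crop.py <<'E'
from h import *
import sys
p,X,Y,a=pose(); C=np.r_[p[:2],p[2]+.0187]
def crop(n,r=50):
    im=bot.read_camera(n);c=px(n,C).astype(int); x=np.clip(c[0]-r,0,511-2*r);y=np.clip(c[1]-r,0,383-2*r); return cv2.resize(im[y:y+2*r,x:x+2*r,::-1],(400,400),interpolation=cv2.INTER_CUBIC)
cv2.imwrite(sys.argv[1],np.hstack([crop("side"),crop("top")]))
E
python3 crop.py pics/g2.png
```

```text
(no output)
```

View pics/g2.png

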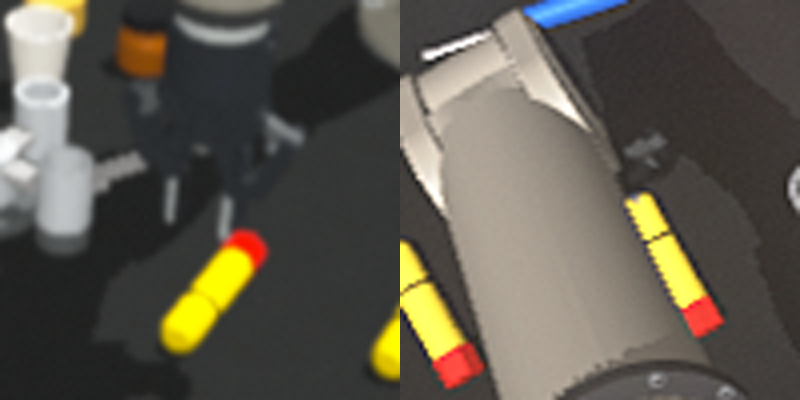

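The crop shows that the tube slipped out and lies flat again, undamaged: cap at (245,250) in the side half and (705,315) in the top half. New plan:
- Grip near the foot.
- Lever the cap side up over the rim of bucket B, which is fixed.
- Insert.

```bash
cat > m2.py <<'E'
from h import *
import sys
im=bot.read_camera("top")
for cap,y,d,a in tubes(im):
    u=np.array([np.cos(np.radians(a)),np.sin(np.radians(a))]); g=cap-u*(.1175-.045)
    print("cap",cap,"d %.4f ang %.1f"%(d,a),"grip",g,np.linalg.norm(g)); plan((*g,.002),a-90); plan((*g,.002),a+90)
E
python3 m2.py
```

```text
cap [0.4106 0.4068] d 0.0683 ang -148.1 grip [0.4722 0.4451] 0.6489186944975003
at [0.529  0.2634 0.1124] yaw 119.5 slide [-40.2 186.1 110.4] roll -2.3
at [0.529  0.2634 0.1124] yaw 119.5 slide [-40.2 186.1 110.4] roll 177.7
cap [0.4504 0.1974] d 0.0652 ang -149.3 grip [0.5128 0.2344] 0.5638137262366381
at [0.529  0.2634 0.1124] yaw 119.5 slide [ 28.4 -17.2 110.4] roll -1.2
at [0.529  0.2634 0.1124] yaw 119.5 slide [ 28.4 -17.2 110.4] roll 178.8
```

>>> {"fn": "send_rows", "kwargs": {"slide": [[14,-8,0],[28,-17,10],[28,-17,40],[28,-17,75],[28,-17,100],[28,-17,108],[28,-17,108],[28,-17,108]], "roll": [-1,-1,-1,-1,-1,-1,-1,-1], "claw": [0.6,0.6,0.6,0.6,0.6,0.6,0.5,0.3]}}

```text
t: 7.27
eef_pos: [0.5134, 0.235, 0.0048]
tool_rot: [0.0, -0.263, 0.965, 0.0]
contact_force: [1.2, 0.4, 0.1]
gripper_width: 0.379
grasp_force: 0.0
```

>>> {"fn": "send_rows", "kwargs": {"slide": [[0,0,0],[0,0,0],[0,0,0],[0,0,-20],[0,0,-50],[0,0,-85],[0,0,-110],[0,0,-110]], "roll": [0,0,0,0,0,0,0,0], "claw": [0.25,0.25,0.25,0.25,0.25,0.25,0.25,0.25], "force": 25}}

```text
t: 7.93
eef_pos: [0.5164, 0.2365, 0.1205]
tool_rot: [0.005, -0.263, 0.965, 0.001]
contact_force: [0.2, 0.6, -1.4]
gripper_width: 0.335
grasp_force: 28.4
```

```bash
python3 tube_look.py
python3 - <<'E'
from h import *
plan((.5871,.1259,.110))
E
```

```text
[0.5164 0.2365 0.1205] 0.3345645676533924 28.385309013538063
grasp px [306.3784 200.4979]
yellow 210 [303.6619 204.6905] (296, 192, 16, 24) ((11.476795196533203, 24.458744049072266), 41.18592834472656)
yellow 83 [270.7711 156.0482] (264, 153, 14, 8) ((13.339459419250488, 6.790997505187988), 14.03624439239502)
red 33 [318.9091 188.9394] (317, 185, 5, 9) ((8.0, 4.0), 90.0)
at [0.5151 0.2359 0.118 ] yaw 120.5 slide [  -6.1 -131.3    8. ] roll 0.0
```

>>> {"fn": "send_rows", "kwargs": {"slide": [[-2,-33,0],[-4,-66,0],[-6,-99,0],[-6,-125,0],[-6,-131,4],[-6,-131,12],[-6,-131,20],[-6,-131,25]], "roll": [0,0,0,0,0,0,0,0], "claw": [0.25,0.25,0.25,0.25,0.25,0.25,0.25,0.25]}}

```text
t: 8.65
eef_pos: [0.5827, 0.1268, 0.0873]
tool_rot: [-0.001, -0.265, 0.964, 0.001]
contact_force: [-0.2, 1.3, -1.8]
gripper_width: 0.338
grasp_force: 28.4
```

>>> {"fn": "send_rows", "kwargs": {"slide": [[0,0,4],[0,0,8],[0,0,12],[0,0,16],[0,0,20],[0,0,24],[0,0,28],[0,0,32]], "roll": [0,0,0,0,0,0,0,0], "claw": [0.25,0.25,0.25,0.25,0.25,0.25,0.25,0.25]}}

```text
t: 9.32
eef_pos: [0.588, 0.1292, 0.0601]
tool_rot: [0.004, -0.265, 0.964, 0.001]
contact_force: [2.1, 5.1, 14.3]
gripper_width: 0.339
grasp_force: 36.5
```

```bash
python3 tube_look.py; python3 crop.py pics/g3.png
```

```text
[0.588  0.1292 0.0601] 0.3392042225960758 36.47222142666578
grasp px [266.3453 205.2132]
yellow 207 [263.8937 209.5845] (257, 195, 13, 27) ((10.254997253417969, 26.195932388305664), 23.96249008178711)
yellow 14 [276.5    191.8571] (275, 190, 4, 5) ((4.427187919616699, 2.5298221111297607), 71.56504821777344)
```

View pics/g3.png

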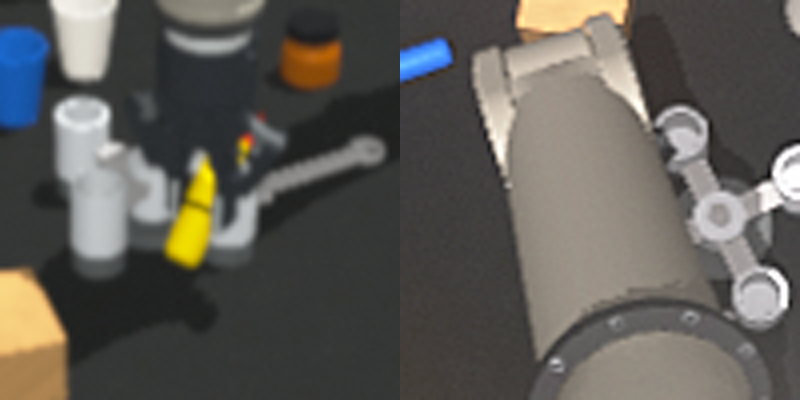

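The levering works: in the side half the tube is steep, with its foot at (185,245). The cap is close to the gripper body, though, so I should grip higher (about 72 mm from the foot). First I'll work out the actual angle.

```bash
cat > ang.py <<'E'
from h import *
p,X,Y,a=pose(); P=np.r_[p[:2],p[2]+.011]
for th in range(0,91,10):
    t=np.radians(th); d=np.r_[X*np.cos(t),np.sin(t)]; v=px("side",P+.03*d)-px("side",P-.03*d); print(th,"%.1f"%np.degrees(np.arctan2(v[0],-v[1])),end=" | ")
o=bot.get_obs();print(o["contact_force"],o["torque"],"\nd,h to rimE:",(P[:2]-np.array([.5463,.1016]))@-X-.0225,(P[:2]-np.array([.5463,.1016]))@Y,.078-P[2])
E
python3 ang.py
```

```text
0 43.9 | 10 37.1 | 20 31.7 | 30 27.2 | 40 23.1 | 50 19.3 | 60 15.5 | 70 11.5 | 80 7.1 | 90 1.9 | [3.3302 5.5575 8.6217] [ 0.8628 -0.4401 -0.0287] 
d,h to rimE: 0.02747338791002786 0.0024592077530807433 0.007231898315530463
```

The tube is at about 42°, near the body limit for this grip. I'll lay it back down, shift the grip 31 mm towards the cap, and lever again.

>>> {"fn": "send_rows", "kwargs": {"slide": [[0,10,-20],[0,35,-40],[0,68,-40],[0,100,-40],[0,125,-30],[0,125,0],[0,125,20],[0,125,30]], "roll": [0,0,0,0,0,0,0,0], "claw": [0.25,0.25,0.25,0.25,0.25,0.25,0.25,0.25]}}

```text
t: 10.13
eef_pos: [0.5188, 0.2336, 0.025]
tool_rot: [-0.002, -0.265, 0.964, -0.0]
contact_force: [0.6, -0.5, -2.0]
gripper_width: 0.338
grasp_force: 34.9
```

>>> {"fn": "send_rows", "kwargs": {"slide": [[0,0,5],[0,0,10],[0,0,14],[0,0,18],[0,0,22],[0,0,22],[0,0,22],[0,0,22]], "roll": [0,0,0,0,0,0,0,0], "claw": [0.25,0.25,0.25,0.25,0.25,0.25,0.25,0.55]}}

```text
t: 10.8
eef_pos: [0.5206, 0.2327, 0.0067]
tool_rot: [-0.0, -0.263, 0.965, 0.0]
contact_force: [-0.2, -0.2, -0.1]
gripper_width: 0.464
grasp_force: 0.0
```

```bash
python3 tube_look.py; python3 m2.py
```

```text
[0.5206 0.2327 0.0067] 0.463508530834357 0.0
grasp px [301.6337 230.4289]
yellow 325 [359.7385 239.1323] (350, 226, 21, 27) ((12.271439552307129, 29.144668579101562), 32.47119140625)
yellow 206 [300.5485 232.1214] (293, 220, 15, 23) ((10.890902519226074, 23.392433166503906), 32.47119140625)
yellow 26 [313.5385 218.9231] (312, 216, 5, 7) ((6.0, 4.0), 90.0)
cap [0.4107 0.4067] d 0.0508 ang 76.8 grip [0.3942 0.3361] 0.5179966966844517
at [0.5221 0.233  0.0064] yaw 120.5 slide [ 57.8 153.7   4.4] roll 133.7
at [0.5221 0.233  0.0064] yaw 120.5 slide [ 57.8 153.7   4.4] roll -46.3
cap [0.4107 0.4067] d 0.0684 ang -148.1 grip [0.4723 0.445 ] 0.6489049523312823
at [0.5221 0.233  0.0064] yaw 120.5 slide [-64.8 207.9   4.4] roll -1.4
at [0.5221 0.233  0.0064] yaw 120.5 slide [-64.8 207.9   4.4] roll 178.6
```

>>> {"fn": "send_rows", "kwargs": {"slide": [[10,0,0],[20,0,0],[31,0,0],[31,0,0],[31,0,1],[31,0,1],[31,0,1],[31,0,1]], "roll": [0,0,0,0,0,0,0,0], "claw": [0.5,0.5,0.5,0.5,0.4,0.25,0.25,0.25]}}

```text
t: 11.57
eef_pos: [0.4944, 0.2168, 0.0043]
tool_rot: [-0.0, -0.263, 0.965, -0.0]
contact_force: [-2.8, -2.4, 3.9]
gripper_width: 0.338
grasp_force: 25.7
```

>>> {"fn": "send_rows", "kwargs": {"slide": [[0,0,0],[0,0,-15],[0,0,-40],[0,0,-75],[0,0,-105],[0,0,-115],[0,0,-115],[0,0,-115]], "roll": [0,0,0,0,0,0,0,0], "claw": [0.25,0.25,0.25,0.25,0.25,0.25,0.25,0.25]}}

```text
t: 12.23
eef_pos: [0.4945, 0.2171, 0.119]
tool_rot: [0.0, -0.263, 0.965, 0.0]
contact_force: [-1.4, -0.4, -0.8]
gripper_width: 0.337
grasp_force: 25.3
```

```bash
cat >> tube_look.py <<'E'
# foot distance along tool x for a level tube: extreme yellow pixel vs prediction
y=[b for b in blobs(im,"yellow",60) if np.linalg.norm(b[1]-c0)<60]
if y:
    q=min(y,key=lambda b:np.linalg.norm(b[1]-c0))[2][:,0].astype(float)
    A=np.r_[p[:2],p[2]+.011]; f0=px("side",A); dv=px("side",A-.08*np.r_[X,0])-f0; n=np.linalg.norm(dv)
    print("level-tube foot at s=",80*((q-f0)@dv/n).max()/n)
plan((*(np.array([.5463,.1016])-X*.0445),.110))
E
python3 tube_look.py
```

```text
[0.4945 0.2171 0.119 ] 0.3369524706395657 25.283513590693474
grasp px [308.6284 195.6749]
yellow 245 [304.8816 200.8735] (296, 187, 18, 26) ((11.509516716003418, 27.364465713500977), 40.23636245727539)
yellow 83 [270.7711 156.0482] (264, 153, 14, 8) ((13.339459419250488, 6.790997505187988), 14.03624439239502)
red 17 [320.2941 185.7647] (319, 183, 4, 6) ((4.242640495300293, 3.535533905029297), 45.0)
level-tube foot at s= 75.76486374851443
at [0.4938 0.2167 0.118 ] yaw 120.6 slide [ -31.3 -125.8    8. ] roll 0.0
```

>>> {"fn": "send_rows", "kwargs": {"slide": [[-8,-30,0],[-16,-62,0],[-24,-95,0],[-31,-122,0],[-31,-126,8],[-31,-126,18],[-31,-126,25],[-31,-126,30]], "roll": [0,0,0,0,0,0,0,0], "claw": [0.25,0.25,0.25,0.25,0.25,0.25,0.25,0.25]}}

```text
t: 12.95
eef_pos: [0.5827, 0.1254, 0.0866]
tool_rot: [-0.002, -0.264, 0.964, 0.0]
contact_force: [-0.1, 0.4, -0.5]
gripper_width: 0.334
grasp_force: 25.3
```

>>> {"fn": "send_rows", "kwargs": {"slide": [[0,0,4],[0,0,8],[0,0,12],[0,0,15],[0,0,18],[1,0,21],[2,0,23],[3,0,24]], "roll": [0,0,0,0,0,0,0,0], "claw": [0.25,0.25,0.25,0.25,0.25,0.25,0.25,0.25]}}

```text
t: 13.62
eef_pos: [0.5873, 0.1278, 0.0686]
tool_rot: [0.006, -0.265, 0.964, 0.002]
contact_force: [5.4, 7.7, 10.8]
gripper_width: 0.34
grasp_force: 29.0
```

```bash
python3 tube_look.py; python3 ang.py
```

```text
[0.5873 0.1278 0.0686] 0.3402854462296063 28.97015042603016
grasp px [266.3819 202.6916]
yellow 247 [262.4291 209.4575] (254, 194, 17, 29) ((10.666987419128418, 29.89236831665039), 29.744882583618164)
red 30 [277.1667 190.1333] (275, 186, 5, 9) ((8.0, 4.0), 90.0)
level-tube foot at s= 81.85120416013822
at [0.5873 0.1278 0.0686] yaw 120.7 slide [  4.1  -1.6 -41.4] roll 0.0
0 44.1 | 10 37.2 | 20 31.8 | 30 27.2 | 40 23.2 | 50 19.3 | 60 15.5 | 70 11.5 | 80 7.1 | 90 1.9 | [5.5056 7.5675 9.8727] [ 1.3825 -0.8542 -0.0949] 
d,h to rimE: 0.026131218134551833 0.0015512608591626764 -0.0016399024555402292
```

>>> {"fn": "send_rows", "kwargs": {"slide": [[1,0,2],[2,0,4],[3,0,5],[4,0,6],[5,0,6],[6,0,6],[6,0,6],[6,0,6]], "roll": [0,0,0,0,0,0,0,0], "claw": [0.25,0.25,0.25,0.25,0.25,0.25,0.25,0.25]}}

```text
t: 14.33
eef_pos: [0.5864, 0.1271, 0.0645]
tool_rot: [0.011, -0.265, 0.964, 0.002]
contact_force: [13.1, 10.0, 10.1]
gripper_width: 0.339
grasp_force: 31.0
```

```bash
python3 tube_look.py; python3 ang.py
```

```text
[0.5864 0.1271 0.0645] 0.3388718962724135 30.96667282283306
grasp px [266.4706 203.5827]
yellow 259 [262.7336 210.2934] (254, 194, 17, 30) ((10.712169647216797, 30.366670608520508), 27.758541107177734)
red 26 [277.2692 190.5385] (276, 187, 4, 8) ((7.0, 3.0), 90.0)
level-tube foot at s= 82.66524737134635
at [0.5864 0.1271 0.0645] yaw 120.8 slide [  3.   -1.3 -45.5] roll 0.0
0 44.0 | 10 37.1 | 20 31.7 | 30 27.2 | 40 23.1 | 50 19.3 | 60 15.5 | 70 11.5 | 80 7.1 | 90 2.0 | [13.3648 11.2159 10.08  ] [ 2.2107 -2.4766 -0.0619] 
d,h to rimE: 0.02502115244442664 0.0013403485302767794 0.002498192101699284
```

>>> {"fn": "send_rows", "kwargs": {"slide": [[0,0,0],[0,0,0],[0,0,0],[0,0,0],[0,0,0],[0,0,0],[0,0,0],[0,0,0]], "roll": [0,0,0,0,0,0,0,0], "claw": [0.33,0.33,0.335,0.335,0.338,0.338,0.338,0.338], "force": 20}}

```text
t: 15.05
eef_pos: [0.5865, 0.1271, 0.0645]
tool_rot: [0.011, -0.265, 0.964, 0.002]
contact_force: [12.1, 11.0, 8.5]
gripper_width: 0.344
grasp_force: 30.6
```

>>> {"fn": "send_rows", "kwargs": {"slide": [[0,0,0],[0,0,0],[0,0,0],[0,0,0],[0,0,0],[0,0,0],[0,0,0],[0,0,0]], "roll": [0,0,0,0,0,0,0,0], "claw": [0.339,0.34,0.341,0.342,0.342,0.342,0.342,0.342]}}

```text
t: 15.72
eef_pos: [0.5862, 0.1269, 0.0642]
tool_rot: [0.011, -0.265, 0.964, 0.002]
contact_force: [12.5, 10.5, 7.2]
gripper_width: 0.343
grasp_force: 19.2
```

```bash
python3 tube_look.py; python3 ang.py
```

```text
[0.5862 0.1269 0.0642] 0.3432019839685909 19.190679229795933
grasp px [266.4972 203.6014]
yellow 259 [262.7336 210.2934] (254, 194, 17, 30) ((10.712169647216797, 30.366670608520508), 27.758541107177734)
red 24 [277.25   190.4583] (276, 187, 4, 8) ((7.0, 3.0), 90.0)
level-tube foot at s= 82.71127430175954
at [0.5862 0.1269 0.0642] yaw 120.8 slide [  2.8  -1.3 -45.8] roll 0.0
0 44.0 | 10 37.1 | 20 31.7 | 30 27.2 | 40 23.1 | 50 19.3 | 60 15.5 | 70 11.5 | 80 7.1 | 90 2.0 | [13.729  11.0355  7.077 ] [ 2.1586 -2.5114 -0.0447] 
d,h to rimE: 0.024754826440797073 0.0013136628763323283 0.0027726754709822
```

Run:
```python
from h import *
p,X,Y,a=pose(); C=np.r_[p[:2],p[2]+.0187]
im=bot.read_camera("side");c=px("side",C).astype(int);r=32
cv2.imwrite("pics/g4.png",cv2.resize(im[c[1]-r:c[1]+r,c[0]-r:c[0]+r,::-1],(600,600),interpolation=cv2.INTER_CUBIC))
```

```text
(no output)
```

View pics/g4.png

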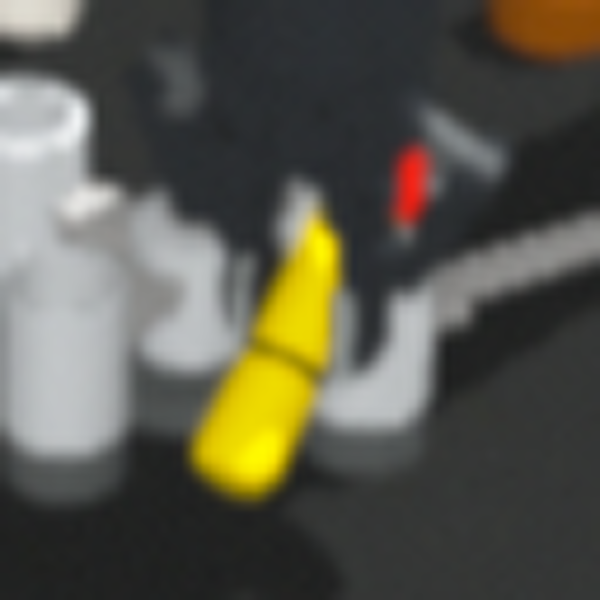

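The close-up shows the tube at about 30°, foot at (245,470) and cap at (410,185), with the right finger in front of bucket B. Friction is high, so I'll lever straight down with a lighter grip.

>>> {"fn": "send_rows", "kwargs": {"slide": [[-3,0,0],[-3,0,1],[-3,0,3],[-3,0,5],[-3,0,7],[-3,0,9],[-3,0,10],[-3,0,10]], "roll": [0,0,0,0,0,0,0,0], "claw": [0.343,0.344,0.345,0.345,0.345,0.345,0.345,0.345]}}

```text
t: 16.48
eef_pos: [0.5829, 0.1247, 0.0513]
tool_rot: [0.004, -0.265, 0.964, 0.001]
contact_force: [2.4, 4.6, 5.0]
gripper_width: 0.346
grasp_force: 13.5
```

```bash
python3 tube_look.py; python3 ang.py
```

```text
[0.5829 0.1247 0.0513] 0.34598181637175834 13.5104551166296
grasp px [266.955  206.3002]
yellow 291 [264.079  212.3196] (257, 194, 14, 34) ((10.6715669631958, 33.95498275756836), 14.03624439239502)
level-tube foot at s= 82.54269548286582
at [0.5829 0.1247 0.0513] yaw 120.7 slide [ -1.3  -1.2 -58.7] roll 0.0
0 43.8 | 10 37.0 | 20 31.7 | 30 27.2 | 40 23.1 | 50 19.3 | 60 15.6 | 70 11.6 | 80 7.2 | 90 2.0 | [2.1909 5.6896 4.98  ] [ 0.8088 -0.5218 -0.0308] 
d,h to rimE: 0.020726926949613568 0.0012263568984984328 0.015663023469301776
```

```bash
cat > foot.py <<'E'
from h import *
# tube end in the vertical plane through tool x: foot end of the yellow rect (side view)
p,X,Y,a=pose(); o=bot.get_obs(); im=bot.read_camera("side"); A=np.r_[p[:2],p[2]+.011]; c0=px("side",A)
b=min((b for b in blobs(im,"yellow",60)),key=lambda b:np.linalg.norm(b[1]-c0))
r=cv2.minAreaRect(b[2]); v=cv2.boxPoints(r); v=v[np.argsort(-v[:,1])]
foot=v[:2].mean(0); top=v[2:].mean(0)
def onplane(q):
    c,d=ray("side",q); n=np.r_[Y,0]; P=c+d*((A-c)@n)/(d@n); return np.array([(P[:2]-p[:2])@X,P[2]])
F,T=onplane(foot),onplane(top); print("TCP",p,"w %.3f f %.1f"%(o["gripper_width"],o["grasp_force"]),"F",o["contact_force"])
print("foot (x rel,z)",F,"top",T,"angle",np.degrees(np.arctan2(*(T-F)[::-1])),"visible len",np.linalg.norm(T-F),r[1])
E
python3 foot.py
```

```text
TCP [0.5829 0.1247 0.0513] w 0.348 f 13.5 F [2.1909 5.6896 4.98  ]
foot (x rel,z) [-0.0393  0.0131] top [0.0089 0.111 ] angle 63.80715068483831 visible len 0.10909283268308785 (10.6715669631958, 33.95498275756836)
```

>>> {"fn": "send_rows", "kwargs": {"slide": [[0,0,0],[0,0,0],[0,0,0],[3,0,-6],[6,0,-12],[6,0,-12],[6,0,-12],[6,0,-12]], "roll": [0,0,0,0,0,0,0,0], "claw": [0.38,0.4,0.4,0.4,0.4,0.3,0.3,0.3], "force": 25}}

```text
t: 17.25
eef_pos: [0.5745, 0.1174, 0.0617]
tool_rot: [-0.0, -0.263, 0.965, -0.0]
contact_force: [-3.2, -2.3, 4.5]
gripper_width: 0.376
grasp_force: 22.9
```

```bash
python3 foot.py
```

```text
TCP [0.5745 0.1174 0.0617] w 0.376 f 22.9 F [-3.1766 -2.2795  4.4948]
foot (x rel,z) [-0.0495 -0.0018] top [-0.0019  0.0958] angle 64.00082837901748 visible len 0.10854881019340475 (10.6715669631958, 33.46991729736328)
```

>>> {"fn": "send_rows", "kwargs": {"slide": [[0,0,0],[0,0,0],[-6,0,0],[-12,0,0],[-12,0,0],[-12,0,0],[-12,0,0],[-12,0,0]], "roll": [0,0,0,0,0,0,0,0], "claw": [0.41,0.42,0.42,0.42,0.3,0.3,0.3,0.3], "force": 25}}

```text
t: 17.97
eef_pos: [0.5865, 0.1253, 0.0617]
tool_rot: [0.002, -0.264, 0.965, 0.0]
contact_force: [4.8, 3.7, -1.0]
gripper_width: 0.341
grasp_force: 25.2
```

```bash
python3 foot.py
```

```text
TCP [0.5865 0.1253 0.0617] w 0.341 f 25.2 F [ 4.7597  3.6508 -1.0074]
foot (x rel,z) [-0.0362  0.0002] top [0.0111 0.0968] angle 63.93537523450405 visible len 0.10757110577916253 (10.6715669631958, 33.22737503051758)
```

Run:
```python
from h import *
p,X,Y,a=pose(); K=np.array([.6463,.066])
plan((*(K+.032*X),.158)); print(a)
```

```text
at [0.5865 0.1252 0.0617] yaw 120.6 slide [ 10.6 -81.4 -96.3] roll 0.0
120.57281251241871
```

>>> {"fn": "send_rows", "kwargs": {"slide": [[-4,5,-5],[-4,5,-30],[-4,5,-60],[-4,0,-88],[0,-15,-96],[5,-35,-96],[10,-60,-96],[10.5,-81,-96]], "roll": [0,0,0,0,0,0,0,0], "claw": [0.3,0.3,0.3,0.3,0.3,0.3,0.3,0.3]}}

```text
t: 18.68
eef_pos: [0.6161, 0.047, 0.1574]
tool_rot: [-0.001, -0.263, 0.965, -0.0]
contact_force: [0.2, 0.0, -1.0]
gripper_width: 0.339
grasp_force: 25.2
```

>>> {"fn": "send_rows", "kwargs": {"slide": [[0,0,0],[0,0,0],[0,0,0],[0,0,0],[0,0,0],[0,0,0],[0,0,0],[0,0,0]], "roll": [0,0,0,0,0,0,0,0], "claw": [0.3,0.3,0.3,0.3,0.3,0.3,0.3,0.3]}}

```text
t: 19.35
eef_pos: [0.6172, 0.0494, 0.1573]
tool_rot: [-0.0, -0.264, 0.965, 0.0]
contact_force: [0.5, 0.2, -0.8]
gripper_width: 0.341
grasp_force: 25.2
```

```bash
python3 foot.py
python3 - <<'E'
from h import *
p,X,Y,a=pose(); K=np.array([.6463,.066]);plan((*(K+.032*X),.128))
im=bot.read_camera("side");c=px("side",np.r_[K,.09]).astype(int);r=32
cv2.imwrite("pics/g5.png",cv2.resize(im[c[1]-r:c[1]+r,c[0]-r:c[0]+r,::-1],(600,600),interpolation=cv2.INTER_CUBIC)); print("mouth px in crop",(px("side",np.r_[K,.078])-c+r)*600/64)
E
```

```text
TCP [0.6172 0.0494 0.1573] w 0.341 f 25.2 F [ 0.4985  0.182  -0.7844]
foot (x rel,z) [-0.0287  0.0954] top [0.0101 0.1934] angle 68.40880618857116 visible len 0.10542454219132301 (10.59027099609375, 32.75138854980469)
at [0.6172 0.0493 0.1573] yaw 120.6 slide [-1.5 -0.4 29.3] roll 0.0
mouth px in crop [304.3671 330.6754]
```

View pics/g5.png

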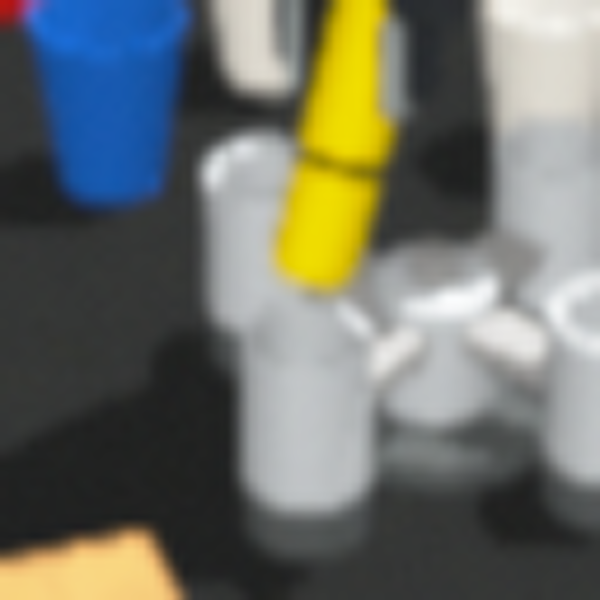

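Crop g5: the foot is at (315,270), just above the mouth of bucket C at about (308,328), and the tube is at about 68°. I'll insert a little, then straighten it in the bucket.

>>> {"fn": "send_rows", "kwargs": {"slide": [[-4,0,0],[-7,0,2],[-7,0,7],[-7,0,12],[-7,0,17],[-7,0,22],[-7,0,26],[-7,0,26]], "roll": [0,0,0,0,0,0,0,0], "claw": [0.3,0.3,0.3,0.3,0.3,0.3,0.3,0.3], "force": 20}}

```text
t: 20.12
eef_pos: [0.6225, 0.0524, 0.13]
tool_rot: [-0.001, -0.263, 0.965, 0.0]
contact_force: [-0.2, 0.5, -1.0]
gripper_width: 0.34
grasp_force: 25.2
```

>>> {"fn": "send_rows", "kwargs": {"slide": [[-3,0,0],[-7,0,-1],[-11,0,-1],[-15,0,-1],[-19,0,-1],[-22,0,0],[-25,0,1],[-26,0,2]], "roll": [0,0,0,0,0,0,0,0], "claw": [0.3,0.3,0.335,0.335,0.34,0.34,0.34,0.34]}}

```text
t: 20.78
eef_pos: [0.6467, 0.0657, 0.1332]
tool_rot: [0.001, -0.263, 0.965, -0.0]
contact_force: [-7.8, -3.2, 18.2]
gripper_width: 0.342
grasp_force: 16.6
```

```bash
python3 foot.py
```

```text
TCP [0.6467 0.0657 0.1332] w 0.342 f 16.6 F [-7.8142 -3.2271 18.178 ]
foot (x rel,z) [-0.0056  0.0701] top [0.0074 0.1757] angle 82.95797565887159 visible len 0.10638343381703164 (9.578736305236816, 30.266145706176758)
```

>>> {"fn": "send_rows", "kwargs": {"slide": [[0,0,-6],[0,0,-10],[4,0,-10],[5,0,-8],[5,0,-4],[5,0,2],[5,0,7],[5,0,10]], "roll": [0,0,0,0,0,0,0,0], "claw": [0.3,0.3,0.3,0.3,0.3,0.3,0.3,0.3]}}

```text
t: 21.5
eef_pos: [0.641, 0.0634, 0.1179]
tool_rot: [-0.001, -0.263, 0.965, 0.0]
contact_force: [0.4, 0.3, 0.2]
gripper_width: 0.342
grasp_force: 20.3
```

```bash
python3 foot.py
```

```text
TCP [0.641  0.0634 0.1179] w 0.342 f 20.3 F [0.4464 0.2787 0.1705]
foot (x rel,z) [-0.0038  0.0655] top [0.0078 0.1616] angle 83.14214926737144 visible len 0.09686958677597524 (8.847027778625488, 27.272790908813477)
```

>>> {"fn": "send_rows", "kwargs": {"slide": [[0,0,4],[-1,0,8],[-2,0,12],[-2,0,16],[-3,0,20],[-3,0,23],[-3,0,26],[-3,0,28]], "roll": [0,0,0,0,0,0,0,0], "claw": [0.335,0.335,0.335,0.335,0.335,0.335,0.335,0.335]}}

```text
t: 22.22
eef_pos: [0.6488, 0.0674, 0.0962]
tool_rot: [0.006, -0.264, 0.965, 0.0]
contact_force: [1.5, 2.9, 23.0]
gripper_width: 0.335
grasp_force: 12.0
```

```bash
python3 foot.py
```

```text
TCP [0.6488 0.0674 0.0962] w 0.335 f 12.0 F [ 1.5041  2.87   23.0169]
foot (x rel,z) [0.0001 0.069 ] top [0.001  0.1515] angle 89.3407509494464 visible len 0.08248888654882777 (8.0, 22.0)
```

>>> {"fn": "send_rows", "kwargs": {"slide": [[0,0,-2],[0,0,-3],[0,0,-3],[0,0,-20],[0,0,-50],[0,0,-85],[0,0,-110],[0,0,-110]], "roll": [0,0,0,0,0,0,0,0], "claw": [0.36,0.42,0.5,0.55,0.55,0.55,0.3,0.1]}}

```text
t: 22.93
eef_pos: [0.6475, 0.0651, 0.2076]
tool_rot: [0.005, -0.263, 0.965, -0.0]
contact_force: [0.8, -0.2, 0.9]
gripper_width: 0.278
grasp_force: 0.0
```

```bash
python3 tube_look.py
python3 - <<'E'
from h import *
im=bot.read_camera("side")
for c in("yellow","red"):
    for A,q,t in blobs(im,c,8,(200,120,330,230)): print(c,A,q,cv2.boundingRect(t),cv2.minAreaRect(t))
K=np.array([.6463,.066])
for z in(.156,.131,.078): print(z,px("side",np.r_[K,z]))
E
```

```text
[0.6475 0.0651 0.2076] 0.2783586075153592 0.0
grasp px [239.7159 159.5832]
yellow 122 [240.0246 196.0738] (236, 189, 10, 15) ((9.0, 14.0), 0.0)
yellow 83 [270.7711 156.0482] (264, 153, 14, 8) ((13.339459419250488, 6.790997505187988), 14.03624439239502)
red 103 [240.4078 182.6505] (236, 177, 10, 12) ((9.0, 11.0), 0.0)
red 299 [207.1505 153.8629] (199, 144, 17, 24) ((23.0, 16.0), 90.0)
level-tube foot at s= -92.77372467595772
at [0.6461 0.065  0.2047] yaw 120.5 slide [22.9 82.2 94.7] roll 0.0
yellow 120 [239.975  196.0667] (236, 189, 9, 15) ((240.0, 196.0), (14.0, 8.0), 90.0)
yellow 84 [270.6905 156.0714] (264, 153, 14, 8) ((270.5, 156.5), (7.0, 13.0), 90.0)
red 103 [240.3495 182.5534] (236, 177, 10, 12) ((240.5, 182.5), (11.0, 9.0), 90.0)
red 295 [207.261  153.9356] (200, 144, 16, 24) ((207.5, 155.5), (23.0, 15.0), 90.0)
0.156 [240.3277 179.5037]
0.131 [240.3727 186.3051]
0.078 [240.4658 200.272 ]
```

Tube 1 is seated: the red cap spans rows 177–189, against a predicted 177–189. Next is the far-left tube.

```bash
cat > m3.py <<'E'
from h import *
im=bot.read_camera("top")
for cap,y,d,a in tubes(im):
    u=np.array([np.cos(np.radians(a)),np.sin(np.radians(a))]); g=cap-u*.0415
    if abs(d-.068)<.004: print("cap",cap,"d %.4f ang %.1f"%(d,a),"grip",g,np.linalg.norm(g)); plan((*g,.0045),a-90)
for c,z in(("white",.075),("blue",.075)):
    for a,p,t in blobs(im,c,200,(296,150,370,250)): print(c,a,plane("top",p,z),cv2.boundingRect(t))
E
python3 m3.py
```

```text
cap [0.3209 0.3076] d 0.0674 ang -149.5 grip [0.3566 0.3287] 0.484977818197281
at [0.6436 0.0648 0.2008] yaw 120.5 slide [113.1 373.1 196.3] roll 0.1
cap [0.411  0.4066] d 0.0684 ang -147.8 grip [0.4461 0.4287] 0.6186707926138207
at [0.6436 0.0648 0.2008] yaw 120.5 slide [-14.8 413.8 196.3] roll -1.6
white 237 [ 0.4529 -0.1092] (300, 214, 19, 20)
white 305 [ 0.5167 -0.2117] (331, 193, 20, 19)
white 372 [ 0.6721 -0.2644] (338, 150, 32, 12)
blue 277 [ 0.6099 -0.1666] (317, 165, 18, 20)
```

>>> {"fn": "send_rows", "kwargs": {"slide": [[-2,38,0],[-4,76,0],[-6,114,0],[-8,152,0],[-10,190,0],[-12,228,0],[-14,266,0],[-15,304,0]], "roll": [-0.2,-0.4,-0.6,-0.8,-1,-1.2,-1.4,-1.6], "claw": [0.3,0.4,0.5,0.6,0.6,0.6,0.6,0.6]}}

```text
t: 23.75
eef_pos: [0.5005, 0.3351, 0.1994]
tool_rot: [-0.001, -0.277, 0.961, -0.001]
contact_force: [0.6, 0.2, 0.1]
gripper_width: 0.602
grasp_force: 0.0
```

>>> {"fn": "send_rows", "kwargs": {"slide": [[0,25,25],[0,50,50],[0,75,75],[0,100,100],[0,110,125],[0,110,145],[0,110,150],[0,110,150]], "roll": [0,0,0,0,0,0,0,0], "claw": [0.6,0.6,0.6,0.6,0.6,0.6,0.6,0.6]}}

```text
t: 24.42
eef_pos: [0.4424, 0.4254, 0.0484]
tool_rot: [-0.003, -0.277, 0.961, -0.002]
contact_force: [-0.5, 0.0, 0.8]
gripper_width: 0.596
grasp_force: 0.0
```

Run:
```python
from h import *
plan((.4461,.4287,.0045),122)
```

```text
at [0.4424 0.4254 0.0484] yaw 122.1 slide [-4.9  0.8 43.9] roll 0.1
```

>>> {"fn": "send_rows", "kwargs": {"slide": [[-2,0,10],[-5,0,25],[-5,0,38],[-5,0,44],[-5,0,44],[-5,0,44],[-5,0,44],[-5,0,44]], "roll": [0,0,0,0,0,0,0,0], "claw": [0.6,0.6,0.6,0.6,0.5,0.3,0.25,0.25], "force": 25}}

```text
t: 25.08
eef_pos: [0.4485, 0.4304, 0.0081]
tool_rot: [0.001, -0.277, 0.961, 0.0]
contact_force: [0.0, 0.2, -0.5]
gripper_width: 0.336
grasp_force: 25.7
```

>>> {"fn": "send_rows", "kwargs": {"slide": [[0,0,0],[0,0,0],[0,0,-15],[0,0,-40],[0,0,-70],[0,0,-100],[5,-20,-115],[10,-55,-115]], "roll": [0,0,0,0,0,0,0,0], "claw": [0.25,0.25,0.25,0.25,0.25,0.25,0.25,0.25]}}

```text
t: 25.75
eef_pos: [0.4684, 0.3844, 0.127]
tool_rot: [0.003, -0.28, 0.96, 0.003]
contact_force: [0.3, 1.2, -0.8]
gripper_width: 0.334
grasp_force: 25.7
```

>>> {"fn": "send_rows", "kwargs": {"slide": [[4,-35,0],[8,-72,0],[12,-109,0],[16,-146,0],[20,-183,0],[25,-220,0],[29,-252,0],[32,-270,0]], "roll": [0,0,0,0,0,0,0,0], "claw": [0.25,0.25,0.25,0.25,0.25,0.25,0.25,0.25]}}

```text
t: 26.42
eef_pos: [0.5872, 0.1273, 0.1227]
tool_rot: [0.0, -0.274, 0.962, -0.001]
contact_force: [1.0, -0.1, -1.2]
gripper_width: 0.34
grasp_force: 25.7
```

```bash
python3 foot.py
python3 - <<'E'
from h import *
p,X,Y,a=pose();plan((*(np.array([.5463,.1016])-X*.0465),.087))
E
```

```text
TCP [0.5872 0.1273 0.1227] w 0.340 f 25.7 F [ 0.9674 -0.1242 -1.1977]
foot (x rel,z) [-0.0827  0.1268] top [0.0327 0.1368] angle 4.936671629598233 visible len 0.11581196658045913 (9.806578636169434, 27.892961502075195)
at [0.5882 0.1241 0.1227] yaw 121.6 slide [ 0.9  2.9 35.7] roll 0.0
```

>>> {"fn": "send_rows", "kwargs": {"slide": [[1,3,12],[1,3,24],[1,3,34],[1,3,38],[1,3,42],[1,3,46],[1,3,50],[1,3,53]], "roll": [0,0,0,0,0,0,0,0], "claw": [0.33,0.34,0.343,0.344,0.344,0.344,0.344,0.344], "force": 20}}

```text
t: 27.13
eef_pos: [0.5842, 0.1361, 0.0698]
tool_rot: [0.002, -0.277, 0.961, 0.001]
contact_force: [2.2, 4.7, 4.7]
gripper_width: 0.345
grasp_force: 13.9
```

>>> {"fn": "send_rows", "kwargs": {"slide": [[0,0,1],[0,0,3],[0,0,5],[0,0,7],[0,0,9],[0,0,11],[0,0,11],[0,0,11]], "roll": [0,0,0,0,0,0,0,0], "claw": [0.344,0.344,0.344,0.344,0.344,0.344,0.344,0.344]}}

```text
t: 27.8
eef_pos: [0.583, 0.1349, 0.0582]
tool_rot: [0.0, -0.277, 0.961, 0.0]
contact_force: [1.1, 4.4, 3.6]
gripper_width: 0.343
grasp_force: 16.0
```

```bash
python3 foot.py;  python3 ang.py
```

```text
TCP [0.583  0.1349 0.0582] w 0.343 f 16.0 F [1.1441 4.358  3.6419]
foot (x rel,z) [-0.0555  0.0126] top [0.0207 0.0921] angle 46.19258225838466 visible len 0.11008812129260316 (10.688481330871582, 35.113922119140625)
0 41.8 | 10 35.2 | 20 30.1 | 30 25.8 | 40 22.0 | 50 18.4 | 60 14.9 | 70 11.2 | 80 7.0 | 90 2.2 | [0.2635 4.7522 3.5848] [ 0.9899 -0.1696 -0.0738] 
d,h to rimE: 0.02625791085950112 0.008647670820636014 0.008754414265835203
```

>>> {"fn": "send_rows", "kwargs": {"slide": [[1,-1,1],[2,-2,2],[3,-3,4],[4,-4,6],[5,-5,7],[6,-5,8],[6,-5,8],[6,-5,8]], "roll": [0,0,0,0,0,0,0,0], "claw": [0.344,0.344,0.344,0.344,0.344,0.344,0.344,0.344]}}

```text
t: 28.52
eef_pos: [0.5837, 0.1323, 0.054]
tool_rot: [0.004, -0.278, 0.961, 0.002]
contact_force: [-0.8, 11.8, 23.1]
gripper_width: 0.344
grasp_force: 17.1
```

```bash
python3 foot.py
```

```text
TCP [0.5837 0.1323 0.054 ] w 0.344 f 17.1 F [-0.8096 11.7557 23.0699]
foot (x rel,z) [-0.0507  0.0036] top [0.0154 0.0894] angle 52.38244626159062 visible len 0.10830168026740601 (10.489409446716309, 34.47954177856445)
```

>>> {"fn": "send_rows", "kwargs": {"slide": [[-4,0,-8],[-4,-1,-16],[0,-2,-20],[4,-3,-20],[7,-3,-18],[7,-3,-15],[7,-3,-12],[7,-3,-9]], "roll": [0,0,0,0,0,0,0,0], "claw": [0.32,0.32,0.32,0.344,0.344,0.344,0.344,0.344]}}

```text
t: 29.23
eef_pos: [0.5806, 0.1211, 0.0617]
tool_rot: [0.005, -0.276, 0.961, -0.0]
contact_force: [6.6, 2.2, 13.1]
gripper_width: 0.352
grasp_force: 16.2
```

>>> {"fn": "send_rows", "kwargs": {"slide": [[0,0,1],[0,0,2],[0,0,3],[0,0,4],[0,0,5],[0,0,6],[0,0,6],[0,0,6]], "roll": [0,0,0,0,0,0,0,0], "claw": [0.344,0.344,0.344,0.344,0.344,0.344,0.344,0.344]}}

```text
t: 29.9
eef_pos: [0.5815, 0.1216, 0.057]
tool_rot: [0.006, -0.276, 0.961, -0.0]
contact_force: [3.7, 3.2, 19.9]
gripper_width: 0.344
grasp_force: 15.5
```

```bash
python3 foot.py; python3 ang.py|tail -1
```

```text
TCP [0.5815 0.1216 0.057 ] w 0.344 f 15.5 F [ 3.6978  3.1931 19.9469]
foot (x rel,z) [-0.0412  0.0003] top [0.0086 0.095 ] angle 62.265102710690726 visible len 0.10701290060201697 (10.6715669631958, 33.22737503051758)
d,h to rimE: 0.018022705547330153 -0.0017228614329679861 0.009968682204016255
```

>>> {"fn": "send_rows", "kwargs": {"slide": [[-1,0,-3],[-2,0,-4],[-2,0,-6],[-2,0,-10],[-2,0,-14],[-2,0,-14],[-2,0,-14],[-2,0,-14]], "roll": [0,0,0,0,0,0,0,0], "claw": [0.36,0.4,0.41,0.41,0.41,0.3,0.3,0.3], "force": 25}}

```text
t: 30.62
eef_pos: [0.578, 0.1218, 0.0673]
tool_rot: [0.0, -0.277, 0.961, -0.0]
contact_force: [0.4, -0.8, 0.1]
gripper_width: 0.341
grasp_force: 28.2
```

```bash
python3 foot.py
```

```text
TCP [0.578  0.1218 0.0673] w 0.341 f 28.2 F [ 0.4054 -0.7754  0.0571]
foot (x rel,z) [-0.0453  0.0096] top [0.0047 0.1044] angle 62.208701193283545 visible len 0.10715711645551064 (10.6715669631958, 33.46991729736328)
```

>>> {"fn": "send_rows", "kwargs": {"slide": [[0,0,0],[0,0,0],[0,0,0],[-4,0,0],[-8,0,0],[-8,0,0],[-8,0,0],[-8,0,0]], "roll": [0,0,0,0,0,0,0,0], "claw": [0.42,0.43,0.43,0.43,0.43,0.3,0.3,0.3], "force": 25}}

```text
t: 31.33
eef_pos: [0.5856, 0.1267, 0.0676]
tool_rot: [0.001, -0.277, 0.961, 0.0]
contact_force: [2.3, 1.8, 0.5]
gripper_width: 0.347
grasp_force: 23.9
```

```bash
python3 foot.py
```

```text
TCP [0.5856 0.1267 0.0676] w 0.347 f 23.9 F [2.3121 1.8    0.4595]
foot (x rel,z) [-0.0437  0.0108] top [0.0168 0.0948] angle 54.263585890800066 visible len 0.10357373216160881 (10.523411750793457, 32.85966491699219)
```

>>> {"fn": "send_rows", "kwargs": {"slide": [[-3,0,-8],[-2,0,-14],[3,0,-14],[7,0,-14],[7,0,-10],[7,0,-6],[7,0,-2],[7,0,1]], "roll": [0,0,0,0,0,0,0,0], "claw": [0.3,0.3,0.3,0.344,0.344,0.344,0.344,0.344]}}

```text
t: 32.05
eef_pos: [0.584, 0.1243, 0.0692]
tool_rot: [0.006, -0.277, 0.961, 0.0]
contact_force: [9.0, 3.4, 11.3]
gripper_width: 0.348
grasp_force: 13.1
```

>>> {"fn": "send_rows", "kwargs": {"slide": [[0,0,1],[0,0,2],[0,0,3],[0,0,4],[0,0,5],[0,0,6],[0,0,7],[0,0,7]], "roll": [0,0,0,0,0,0,0,0], "claw": [0.344,0.344,0.344,0.344,0.344,0.344,0.344,0.344]}}

```text
t: 32.72
eef_pos: [0.5838, 0.1233, 0.0631]
tool_rot: [0.005, -0.277, 0.961, -0.0]
contact_force: [5.1, 1.3, 17.2]
gripper_width: 0.345
grasp_force: 11.7
```

```bash
python3 foot.py; python3 ang.py|tail -1
```

```text
TCP [0.5838 0.1233 0.0631] w 0.345 f 11.7 F [ 5.0503  1.2746 17.1955]
foot (x rel,z) [-0.0271 -0.0007] top [0.0119 0.0968] angle 68.24630508090979 visible len 0.10505461111803517 (10.768784523010254, 31.776071548461914)
d,h to rimE: 0.020881602523398816 -0.0015351914082936972 0.003858460792070667
```

Run:
```python
from h import *
p,X,Y,a=pose(); K=np.array([.5107,.0016])
plan((*(K+.028*X),.160))
```

```text
at [0.5839 0.1234 0.0631] yaw 122.1 slide [154.7 -64.2 -96.9] roll 0.0
```

>>> {"fn": "send_rows", "kwargs": {"slide": [[-4,0,-8],[-4,0,-38],[-4,0,-70],[0,0,-97],[20,-10,-105],[55,-25,-105],[90,-40,-105],[125,-55,-105]], "roll": [0,0,0,0,0,0,0,0], "claw": [0.25,0.25,0.25,0.25,0.25,0.25,0.25,0.25], "force": 25}}

```text
t: 33.43
eef_pos: [0.4999, 0.0081, 0.1639]
tool_rot: [-0.001, -0.277, 0.961, 0.0]
contact_force: [1.4, -1.6, -0.3]
gripper_width: 0.338
grasp_force: 24.7
```

>>> {"fn": "send_rows", "kwargs": {"slide": [[20,-6,0],[30,-9,0],[30,-9,4],[30,-9,8],[30,-9,8],[30,-9,8],[30,-9,8],[30,-9,8]], "roll": [0,0,0,0,0,0,0,0], "claw": [0.25,0.25,0.25,0.25,0.25,0.25,0.25,0.25]}}

```text
t: 34.1
eef_pos: [0.4822, -0.0133, 0.1562]
tool_rot: [0.0, -0.278, 0.961, 0.0]
contact_force: [0.3, -0.4, -1.0]
gripper_width: 0.34
grasp_force: 24.7
```

```bash
python3 foot.py
python3 - <<'E'
from h import *
p,X,Y,a=pose(); K=np.array([.5107,.0016])
plan((*(K+.028*X),.130))
E
```

```text
TCP [ 0.4822 -0.0133  0.1562] w 0.340 f 24.7 F [ 0.2598 -0.3659 -1.0115]
foot (x rel,z) [-0.      0.0815] top [-0.0267  0.2103] angle 101.6815986369104 visible len 0.1315920044345634 (30.141727447509766, 12.808317184448242)
at [ 0.4821 -0.0136  0.1562] yaw 122.2 slide [-4.3 -2.4 26.2] roll 0.0
```

Run:
```python
from h import *
p,X,Y,a=pose();A=np.r_[p[:2],p[2]+.009]; c0=px("side",A); im=bot.read_camera("side")
b=min((b for b in blobs(im,"yellow",60)),key=lambda b:np.linalg.norm(b[1]-c0))
k=cv2.drawContours(np.zeros(im.shape[:2],np.uint8),[b[2]],-1,255,-1)
ys=np.where(k.any(1))[0]; print("pivot px",c0)
for y in ys[::3]: xs=np.where(k[y])[0]; print(y,xs.min(),xs.max(),end=" | ")
for th in(60,65,70,75):
    t=np.radians(th); F=A-.073*np.r_[X*np.cos(t),np.sin(t)]; print(th,"foot",px("side",F),"s30",px("side",A-.043*np.r_[X*np.cos(t),np.sin(t)]))
for z in(.078,): print("mouth D",px("side",(.5107,.0016,z)))
```

```text
pivot px [272.6734 153.759 ]
145 270 273 | 148 269 276 | 151 269 275 | 154 268 275 | 157 264 275 | 160 268 277 | 163 268 276 | 166 267 276 | 169 266 275 | 172 266 274 | 175 269 272 | 60 foot [267.1593 174.7793] s30 [269.4179 166.1697]
65 foot [267.897  174.7617] s30 [269.849  166.1792]
70 foot [268.6649 174.5866] s30 [270.2994 166.0948]
75 foot [269.4571 174.257 ] s30 [270.7658 165.9179]
mouth D [266.8846 180.0357]
```

>>> {"fn": "send_rows", "kwargs": {"slide": [[-3,-1,0],[-6,-2.5,0],[-6,-2.5,6],[-6,-2.5,11],[-6,-2.5,16],[-6,-2.5,20],[-6,-2.5,24],[-6,-2.5,24]], "roll": [0,0,0,0,0,0,0,0], "claw": [0.25,0.25,0.25,0.25,0.25,0.25,0.25,0.25], "force": 20}}

```text
t: 34.87
eef_pos: [0.4893, -0.0121, 0.1321]
tool_rot: [0.001, -0.277, 0.961, 0.0]
contact_force: [3.3, 2.2, -1.0]
gripper_width: 0.342
grasp_force: 24.2
```

Run:
```python
from h import *
p,X,Y,a=pose(); K=np.array([.5107,.0016]); print((p[:2]-K)@X,(p[:2]-K)@Y,p)
im=bot.read_camera("side");c=px("side",np.r_[K,.09]).astype(int);r=32
cv2.imwrite("pics/g6.png",cv2.resize(im[c[1]-r:c[1]+r,c[0]-r:c[0]+r,::-1],(600,600),interpolation=cv2.INTER_CUBIC)); print("mouth px in crop",(px("side",np.r_[K,.078])-c+r)*600/64)
```

```text
0.025420499499689924 -0.00018778644027207453 [ 0.4893 -0.0121  0.1321]
mouth px in crop [308.2927 328.4597]
```

View pics/g6.png

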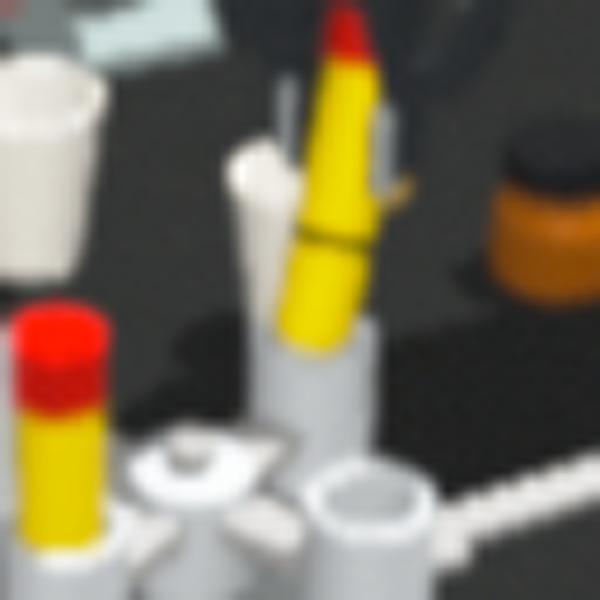

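The foot is entering bucket D's mouth: foot at (315,340), mouth centre at about (313,328). Tube 1 stands in bucket C at (60,430). Straightening now.

>>> {"fn": "send_rows", "kwargs": {"slide": [[-3,0,0],[-6,0,0],[-9,0,0],[-12,0,0],[-15,0,0],[-18,0,0],[-20,0,0],[-20,0,0]], "roll": [0,0,0,0,0,0,0,0], "claw": [0.3,0.3,0.335,0.335,0.34,0.34,0.34,0.34]}}

```text
t: 35.58
eef_pos: [0.5005, -0.0045, 0.1316]
tool_rot: [-0.005, -0.276, 0.961, 0.0]
contact_force: [-12.4, -4.3, 12.3]
gripper_width: 0.342
grasp_force: 24.0
```

>>> {"fn": "send_rows", "kwargs": {"slide": [[0,0,2],[0,0,4],[0,0,6],[-1,0,8],[-1,0,10],[-1,0,12],[-1,0,14],[-1,0,14]], "roll": [0,0,0,0,0,0,0,0], "claw": [0.34,0.34,0.34,0.34,0.34,0.34,0.34,0.34]}}

```text
t: 36.25
eef_pos: [0.5002, -0.0043, 0.1163]
tool_rot: [-0.006, -0.276, 0.961, 0.0]
contact_force: [-8.7, -5.0, -0.0]
gripper_width: 0.342
grasp_force: 21.9
```

```bash
cat > rows.py <<'E'
from h import *
p,X,Y,a=pose();im=bot.read_camera("side");c0=px("side",np.r_[p[:2],p[2]]); print(c0)
for c in("red","yellow"):
    for A,q,t in blobs(im,c,8):
        if np.linalg.norm(q-c0)<35:
            k=cv2.drawContours(np.zeros(im.shape[:2],np.uint8),[t],-1,255,-1);ys=np.where(k.any(1))[0]
            print(c,A,[(y,np.where(k[y])[0].min(),np.where(k[y])[0].max()) for y in ys[::3]],"last",ys[-1])
E
python3 rows.py
python3 - <<'E'
from h import *
K=np.array([.5107,.0016]);p,X,Y,a=pose(); print((p[:2]-K)@X,(p[:2]-K)@Y)
for z in(.026,.078,.131,.156): print(z,px("side",np.r_[K,z]))
E
```

```text
[268.9832 168.8645]
red 111 [(np.int64(177), np.int64(237), np.int64(242)), (np.int64(180), np.int64(235), np.int64(245)), (np.int64(183), np.int64(236), np.int64(245)), (np.int64(186), np.int64(236), np.int64(245))] last 188
red 23 [(np.int64(151), np.int64(267), np.int64(268)), (np.int64(154), np.int64(266), np.int64(270))] last 156
yellow 193 [(np.int64(158), np.int64(266), np.int64(270)), (np.int64(161), np.int64(266), np.int64(272)), (np.int64(164), np.int64(265), np.int64(271)), (np.int64(167), np.int64(265), np.int64(271)), (np.int64(170), np.int64(265), np.int64(271)), (np.int64(173), np.int64(264), np.int64(273)), (np.int64(176), np.int64(264), np.int64(272)), (np.int64(179), np.int64(263), np.int64(271)), (np.int64(182), np.int64(264), np.int64(270))] last 183
0.012014869735703633 0.0005983664458152275
0.026 [266.4612 192.681 ]
0.078 [266.8846 180.0357]
0.131 [267.3326 166.6315]
0.156 [267.55   160.1195]
```

>>> {"fn": "send_rows", "kwargs": {"slide": [[-1,0,2],[-2,0,4],[-3,0,6],[-4,0,9],[-4,0,12],[-4,0,14],[-4,0,16],[-4,0,18]], "roll": [0,0,0,0,0,0,0,0], "claw": [0.344,0.344,0.344,0.344,0.344,0.344,0.344,0.344]}}

```text
t: 36.97
eef_pos: [0.5105, 0.0017, 0.1015]
tool_rot: [0.001, -0.277, 0.961, 0.001]
contact_force: [-1.7, 4.5, 11.1]
gripper_width: 0.345
grasp_force: 5.9
```

```bash
python3 rows.py
python3 - <<'E'
from h import *
K=np.array([.5107,.0016]);p,X,Y,a=pose(); print((p[:2]-K)@X,(p[:2]-K)@Y)
E
```

```text
[267.1531 174.1567]
red 111 [(np.int64(177), np.int64(237), np.int64(242)), (np.int64(180), np.int64(235), np.int64(245)), (np.int64(183), np.int64(236), np.int64(245)), (np.int64(186), np.int64(236), np.int64(245))] last 188
yellow 121 [(np.int64(189), np.int64(244), np.int64(244)), (np.int64(192), np.int64(236), np.int64(244)), (np.int64(195), np.int64(236), np.int64(244)), (np.int64(198), np.int64(236), np.int64(244)), (np.int64(201), np.int64(236), np.int64(244))] last 203
yellow 149 [(np.int64(161), np.int64(266), np.int64(269)), (np.int64(164), np.int64(265), np.int64(270)), (np.int64(167), np.int64(264), np.int64(270)), (np.int64(170), np.int64(264), np.int64(269)), (np.int64(173), np.int64(264), np.int64(269)), (np.int64(176), np.int64(264), np.int64(269)), (np.int64(179), np.int64(263), np.int64(271)), (np.int64(182), np.int64(264), np.int64(270))] last 183
0.00016119211326699634 0.00018823601249486494
```

>>> {"fn": "send_rows", "kwargs": {"slide": [[0,0,-2],[0,0,-3],[0,0,-3],[0,0,-20],[0,0,-50],[0,0,-85],[0,0,-110],[0,0,-110]], "roll": [0,0,0,0,0,0,0,0], "claw": [0.36,0.42,0.5,0.55,0.55,0.55,0.55,0.55]}}

```text
t: 37.68
eef_pos: [0.5117, -0.0003, 0.2151]
tool_rot: [0.004, -0.276, 0.961, -0.001]
contact_force: [0.4, 0.7, 1.4]
gripper_width: 0.55
grasp_force: 0.0
```

```bash
python3 - <<'E'
from h import *
im=bot.read_camera("side")
for c in("yellow","red"):
    for A,q,t in blobs(im,c,8,(220,140,330,230)): print(c,A,q,cv2.boundingRect(t))
E
python3 m3.py
```

```text
yellow 121 [240.0165 196.0165] (236, 189, 10, 15)
yellow 111 [266.8649 175.7297] (263, 170, 9, 13)
yellow 79 [270.8481 155.9114] (264, 153, 14, 8)
red 110 [240.1727 182.2545] (235, 177, 11, 12)
red 64 [267.4688 164.125 ] (264, 160, 8, 9)
cap [0.3211 0.3075] d 0.0674 ang -149.3 grip [0.3568 0.3287] 0.48509895384647295
at [ 0.5092 -0.0004  0.2109] yaw 122.1 slide [-45.7 359.8 206.4] roll 1.4
white 306 [ 0.5167 -0.2117] (331, 193, 20, 19)
white 372 [ 0.6721 -0.2644] (338, 150, 32, 12)
white 1584 [ 0.4955 -0.094 ] (296, 150, 27, 100)
blue 271 [ 0.6103 -0.1668] (317, 165, 18, 19)
```

>>> {"fn": "send_rows", "kwargs": {"slide": [[-4,36,0],[-9,72,0],[-14,110,0],[-19,148,0],[-24,186,0],[-29,224,0],[-34,262,0],[-38,300,0]], "roll": [0.2,0.4,0.6,0.8,1,1.2,1.4,1.4], "claw": [0.6,0.6,0.6,0.6,0.6,0.6,0.6,0.6]}}

```text
t: 38.45
eef_pos: [0.3799, 0.2748, 0.2087]
tool_rot: [-0.001, -0.265, 0.964, -0.001]
contact_force: [0.6, 0.4, 0.4]
gripper_width: 0.597
grasp_force: 0.0
```

>>> {"fn": "send_rows", "kwargs": {"slide": [[-2,20,20],[-5,40,45],[-7,58,72],[-8,60,100],[-8,60,130],[-8,60,150],[-8,60,158],[-8,60,158]], "roll": [0,0,0,0,0,0,0,0], "claw": [0.6,0.6,0.6,0.6,0.6,0.6,0.6,0.6]}}

```text
t: 39.12
eef_pos: [0.3562, 0.3279, 0.0496]
tool_rot: [-0.003, -0.265, 0.964, -0.002]
contact_force: [-0.4, 0.6, 0.9]
gripper_width: 0.597
grasp_force: 0.0
```

Run:
```python
from h import *
plan((.3568,.3287,.005),120.7)
p,X,Y,a=pose()
B=np.array([.5463,.1016]); g=np.array([.3568,.3287]); d=B-X*.0465-g; print("carry",1e3*d@X,1e3*d@Y)
```

```text
at [0.3562 0.3279 0.0496] yaw 120.7 slide [-0.9  0.4 44.6] roll 0.0
carry -93.28449426534263 -292.0545686962218
```

>>> {"fn": "send_rows", "kwargs": {"slide": [[-1,0,15],[-1,0,30],[-1,0,42],[-1,0,47],[-1,0,47],[-1,0,47],[-1,0,47],[-1,0,47]], "roll": [0,0,0,0,0,0,0,0], "claw": [0.6,0.6,0.6,0.6,0.5,0.3,0.25,0.25], "force": 25}}

```text
t: 39.78
eef_pos: [0.3593, 0.3309, 0.0062]
tool_rot: [0.001, -0.265, 0.964, 0.0]
contact_force: [0.1, 0.2, 3.5]
gripper_width: 0.339
grasp_force: 24.9
```

>>> {"fn": "send_rows", "kwargs": {"slide": [[0,0,0],[0,0,0],[0,0,-15],[0,0,-40],[0,0,-75],[0,0,-105],[-5,-15,-118],[-15,-45,-118]], "roll": [0,0,0,0,0,0,0,0], "claw": [0.25,0.25,0.25,0.25,0.25,0.25,0.25,0.25]}}

```text
t: 40.45
eef_pos: [0.3943, 0.3039, 0.1273]
tool_rot: [0.003, -0.268, 0.963, 0.003]
contact_force: [0.4, 0.3, -1.4]
gripper_width: 0.336
grasp_force: 25.1
```

>>> {"fn": "send_rows", "kwargs": {"slide": [[-11,-34,0],[-22,-68,0],[-33,-104,0],[-44,-140,0],[-55,-176,0],[-66,-210,0],[-75,-237,0],[-78,-247,0]], "roll": [0,0,0,0,0,0,0,0], "claw": [0.25,0.25,0.25,0.25,0.25,0.25,0.25,0.25]}}

```text
t: 41.12
eef_pos: [0.5914, 0.1222, 0.1235]
tool_rot: [0.001, -0.262, 0.965, -0.001]
contact_force: [0.6, -0.4, -0.5]
gripper_width: 0.339
grasp_force: 25.2
```

```bash
python3 foot.py
python3 - <<'E'
from h import *
p,X,Y,a=pose();plan((*(np.array([.5463,.1016])-X*.0465),.085))
E
```

```text
TCP [0.5914 0.1222 0.1235] w 0.339 f 25.2 F [ 0.6491 -0.3561 -0.4837]
foot (x rel,z) [-0.0763  0.1239] top [0.0301 0.1597] angle 18.59119971530406 visible len 0.11224079122189809 (11.371355056762695, 31.895263671875)
at [0.5913 0.1222 0.1234] yaw 120.4 slide [ 2.8  5.  38.4] roll 0.0
```

>>> {"fn": "send_rows", "kwargs": {"slide": [[1,1,12],[1,1,24],[1,1,34],[1,1,38],[1,1,42],[1,1,46],[1,1,50],[1,1,54]], "roll": [0,0,0,0,0,0,0,0], "claw": [0.33,0.34,0.343,0.344,0.344,0.344,0.344,0.344], "force": 20}}

```text
t: 41.83
eef_pos: [0.5879, 0.1292, 0.07]
tool_rot: [0.002, -0.266, 0.964, 0.001]
contact_force: [1.9, 5.3, 4.0]
gripper_width: 0.342
grasp_force: 14.2
```

>>> {"fn": "send_rows", "kwargs": {"slide": [[0,0,2],[0,0,4],[0,0,6],[0,0,8],[0,0,10],[0,0,11],[0,0,11],[0,0,11]], "roll": [0,0,0,0,0,0,0,0], "claw": [0.344,0.344,0.344,0.344,0.344,0.344,0.344,0.344]}}

```text
t: 42.5
eef_pos: [0.5871, 0.1277, 0.0584]
tool_rot: [0.0, -0.265, 0.964, 0.0]
contact_force: [2.9, 4.0, 2.9]
gripper_width: 0.343
grasp_force: 13.9
```

```bash
python3 foot.py; python3 ang.py|tail -1
```

```text
TCP [0.5871 0.1277 0.0584] w 0.343 f 13.9 F [2.9102 3.9624 2.9007]
foot (x rel,z) [-0.0538  0.0132] top [0.0122 0.0986] angle 52.30341337860701 visible len 0.10786700095925819 (10.75174331665039, 34.46882247924805)
d,h to rimE: 0.0259208406648194 0.001515244713573548 0.008579006428146227
```

Now raise, move inward, and lower again.

>>> {"fn": "send_rows", "kwargs": {"slide": [[-4,0,-8],[-4,0,-16],[0,0,-20],[5,0,-20],[8,0,-18],[8,0,-14],[8,0,-10],[8,0,-7]], "roll": [0,0,0,0,0,0,0,0], "claw": [0.3,0.3,0.3,0.344,0.344,0.344,0.344,0.344]}}

```text
t: 43.22
eef_pos: [0.5813, 0.1238, 0.0657]
tool_rot: [0.002, -0.265, 0.964, 0.0]
contact_force: [2.6, 1.2, 7.8]
gripper_width: 0.347
grasp_force: 14.1
```

>>> {"fn": "send_rows", "kwargs": {"slide": [[0,0,1],[0,0,2],[0,0,3],[0,0,4],[0,0,5],[0,0,6],[0,0,7],[0,0,7]], "roll": [0,0,0,0,0,0,0,0], "claw": [0.344,0.344,0.344,0.344,0.344,0.344,0.344,0.344]}}

```text
t: 43.88
eef_pos: [0.5829, 0.1246, 0.0596]
tool_rot: [0.003, -0.265, 0.964, 0.0]
contact_force: [4.1, 0.9, 5.7]
gripper_width: 0.345
grasp_force: 13.7
```

```bash
python3 foot.py; python3 ang.py|tail -1
```

```text
TCP [0.5829 0.1246 0.0596] w 0.345 f 13.7 F [4.0863 0.8994 5.6652]
foot (x rel,z) [-0.0445  0.0065] top [0.0042 0.105 ] angle 63.71324499403982 visible len 0.10995869114301594 (10.6715669631958, 34.1975212097168)
d,h to rimE: 0.02069187006246228 0.000991729500625017 0.007445881912254579
```

>>> {"fn": "send_rows", "kwargs": {"slide": [[0,0,1],[0,0,2],[0,0,3],[0,0,4],[0,0,5],[0,0,6],[0,0,6],[0,0,6]], "roll": [0,0,0,0,0,0,0,0], "claw": [0.344,0.344,0.344,0.344,0.344,0.344,0.344,0.344]}}

```text
t: 44.6
eef_pos: [0.5837, 0.1248, 0.0551]
tool_rot: [0.004, -0.265, 0.964, 0.0]
contact_force: [1.2, 0.4, 18.4]
gripper_width: 0.343
grasp_force: 14.5
```

```bash
python3 foot.py; python3 ang.py|tail -1;  python3 - <<'E'
from h import *
p,X,Y,a=pose(); K=np.array([.6107,-.034])
plan((*(K+.030*X),.160))
E
```

```text
TCP [0.5837 0.1248 0.0551] w 0.343 f 14.5 F [ 1.1994  0.3651 18.4123]
foot (x rel,z) [-0.0423  0.0013] top [0.0125 0.0949] angle 59.65700691499464 visible len 0.10839498548234204 (10.746678352355957, 33.93484878540039)
d,h to rimE: 0.021517276970456148 0.0008284482864730855 0.01185084314098575
at [0.5837 0.1248 0.0551] yaw 120.7 slide [  88.  -150.3 -104.9] roll 0.0
```

>>> {"fn": "send_rows", "kwargs": {"slide": [[-3,0,-8],[-3,0,-16],[2,0,-20],[8,0,-20],[9,0,-17],[9,0,-14],[9,0,-11],[9,0,-8]], "roll": [0,0,0,0,0,0,0,0], "claw": [0.3,0.3,0.3,0.344,0.344,0.344,0.344,0.344]}}

```text
t: 45.32
eef_pos: [0.5778, 0.1208, 0.064]
tool_rot: [0.007, -0.265, 0.964, 0.0]
contact_force: [8.1, 3.1, 16.5]
gripper_width: 0.344
grasp_force: 14.8
```

```bash
python3 foot.py; python3 ang.py|tail -1;  python3 - <<'E'
from h import *
p,X,Y,a=pose(); K=np.array([.6107,-.034])
plan((*(K+.030*X),.160))
E
```

```text
TCP [0.5778 0.1208 0.064 ] w 0.344 f 14.8 F [ 8.1371  3.0924 16.5473]
foot (x rel,z) [-0.0426  0.0106] top [0.0054 0.108 ] angle 63.74665451903265 visible len 0.10860466582192889 (10.6715669631958, 33.71245193481445)
d,h to rimE: 0.014583646886749263 0.00027992904577171074 0.003502578067106521
at [0.578  0.1208 0.0635] yaw 120.8 slide [  81.1 -149.7  -96.5] roll 0.0
```

>>> {"fn": "send_rows", "kwargs": {"slide": [[-6,0,-8],[-8,0,-35],[-8,0,-70],[-8,0,-108],[-8,0,-145],[0,-10,-170],[20,-40,-170],[42,-75,-170]], "roll": [0,0,0,0,0,0,0,0], "claw": [0.25,0.25,0.25,0.25,0.25,0.25,0.25,0.25], "force": 25}}

```text
t: 46.03
eef_pos: [0.5739, 0.0348, 0.2318]
tool_rot: [0.001, -0.268, 0.963, 0.001]
contact_force: [0.3, -0.5, -2.4]
gripper_width: 0.344
grasp_force: 25.1
```

>>> {"fn": "send_rows", "kwargs": {"slide": [[20,-35,0],[44,-75,0],[44,-75,20],[44,-75,45],[44,-75,65],[44,-75,74],[44,-75,74],[44,-75,74]], "roll": [0,0,0,0,0,0,0,0], "claw": [0.25,0.25,0.25,0.25,0.25,0.25,0.25,0.25]}}

```text
t: 46.7
eef_pos: [0.5742, -0.054, 0.1561]
tool_rot: [-0.001, -0.265, 0.964, 0.0]
contact_force: [0.4, -0.1, 0.8]
gripper_width: 0.343
grasp_force: 25.1
```

```bash
python3 foot.py; python3 rows.py
python3 - <<'E'
from h import *
p,X,Y,a=pose(); K=np.array([.6107,-.034]); print("x,y rel K",(p[:2]-K)@X,(p[:2]-K)@Y, "mouth px",px("side",np.r_[K,.078]))
im=bot.read_camera("side");c=px("side",np.r_[K,.09]).astype(int);r=32
cv2.imwrite("pics/g7.png",cv2.resize(im[c[1]-r:c[1]+r,c[0]-r:c[0]+r,::-1],(600,600),interpolation=cv2.INTER_CUBIC)); print("mouth px in crop",(px("side",np.r_[K,.078])-c+r)*600/64)
E
```

```text
TCP [ 0.5742 -0.054   0.1561] w 0.343 f 25.1 F [ 0.4312 -0.0711  0.7988]
foot (x rel,z) [-0.0376  0.1005] top [0.0091 0.1987] angle 64.5471360548958 visible len 0.10880326606274487 (9.707003593444824, 32.44532775878906)
[242.54   157.0748]
red 107 [(np.int64(177), np.int64(240), np.int64(242)), (np.int64(180), np.int64(235), np.int64(245)), (np.int64(183), np.int64(236), np.int64(245)), (np.int64(186), np.int64(236), np.int64(245))] last 188
red 59 [(np.int64(161), np.int64(267), np.int64(272)), (np.int64(164), np.int64(267), np.int64(273)), (np.int64(167), np.int64(266), np.int64(274))] last 169
red 14 [(np.int64(139), np.int64(241), np.int64(242)), (np.int64(142), np.int64(240), np.int64(243))] last 143
yellow 112 [(np.int64(170), np.int64(265), np.int64(273)), (np.int64(173), np.int64(265), np.int64(273)), (np.int64(176), np.int64(264), np.int64(273)), (np.int64(179), np.int64(264), np.int64(272)), (np.int64(182), np.int64(264), np.int64(269))] last 183
yellow 79 [(np.int64(153), np.int64(266), np.int64(273)), (np.int64(156), np.int64(264), np.int64(277)), (np.int64(159), np.int64(273), np.int64(276))] last 159
yellow 273 [(np.int64(145), np.int64(239), np.int64(244)), (np.int64(148), np.int64(239), np.int64(245)), (np.int64(151), np.int64(238), np.int64(244)), (np.int64(154), np.int64(237), np.int64(244)), (np.int64(157), np.int64(237), np.int64(244)), (np.int64(160), np.int64(236), np.int64(245)), (np.int64(163), np.int64(236), np.int64(244)), (np.int64(166), np.int64(235), np.int64(244)), (np.int64(169), np.int64(234), np.int64(243)), (np.int64(172), np.int64(233), np.int64(242)), (np.int64(175), np.int64(233), np.int64(241))] last 176
x,y rel K 0.04042018103925876 0.000923544722993882 mouth px [236.0451 182.5106]
mouth px in crop [300.4232 332.9121]
```

View pics/g7.png

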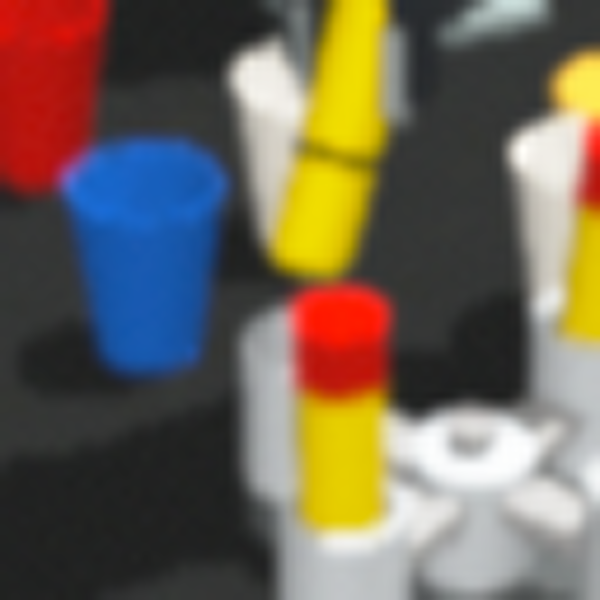

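Crop g7: the foot is at (315,260), above bucket A, which is hidden behind tube 1's cap at (343,340). The angle is 64°. I'll insert and straighten as before.

>>> {"fn": "send_rows", "kwargs": {"slide": [[-3,-1,0],[-5,-1,2],[-5,-1,8],[-5,-1,14],[-5,-1,19],[-5,-1,24],[-5,-1,28],[-5,-1,30]], "roll": [0,0,0,0,0,0,0,0], "claw": [0.25,0.25,0.25,0.25,0.25,0.25,0.25,0.25], "force": 20}}

```text
t: 47.52
eef_pos: [0.5791, -0.0525, 0.1253]
tool_rot: [-0.001, -0.265, 0.964, 0.0]
contact_force: [-0.2, 0.3, -0.1]
gripper_width: 0.344
grasp_force: 25.1
```

>>> {"fn": "send_rows", "kwargs": {"slide": [[-3,0,0],[-6,0,0],[-9,0,0],[-12,0,0],[-15,0,0],[-18,0,0],[-21,0,0],[-23,0,0]], "roll": [0,0,0,0,0,0,0,0], "claw": [0.3,0.3,0.335,0.335,0.34,0.34,0.34,0.34]}}

```text
t: 48.18
eef_pos: [0.5955, -0.0431, 0.1275]
tool_rot: [-0.005, -0.264, 0.964, -0.0]
contact_force: [-19.3, -4.4, 25.8]
gripper_width: 0.348
grasp_force: 25.7
```

```bash
python3 foot.py;  python3 - <<'E'
from h import *
p,X,Y,a=pose(); K=np.array([.6107,-.034]); print("x,y rel K",(p[:2]-K)@X,(p[:2]-K)@Y)
E
```

```text
TCP [ 0.5955 -0.0431  0.1275] w 0.348 f 25.7 F [-19.2958  -4.4467  25.8461]
foot (x rel,z) [-0.0333  0.0761] top [0.0112 0.1699] angle 64.56668639440616 visible len 0.10381510673021811 (10.06159782409668, 30.80533218383789)
x,y rel K 0.017332829732234503 1.3157525044026127e-05
```

>>> {"fn": "send_rows", "kwargs": {"slide": [[4,0,-8],[8,0,-18],[14,0,-18],[21,0,-18],[21,0,-10],[21,0,-4],[21,0,2],[21,0,6]], "roll": [0,0,0,0,0,0,0,0], "claw": [0.25,0.25,0.25,0.25,0.25,0.25,0.25,0.25]}}

```text
t: 48.9
eef_pos: [0.5834, -0.05, 0.1203]
tool_rot: [0.002, -0.265, 0.964, 0.0]
contact_force: [1.8, 2.7, 6.7]
gripper_width: 0.339
grasp_force: 24.5
```

```bash
python3 foot.py;  python3 - <<'E'
from h import *
p,X,Y,a=pose(); K=np.array([.6107,-.034]); print("x,y rel K",(p[:2]-K)@X,(p[:2]-K)@Y)
E
```

```text
TCP [ 0.5834 -0.05    0.1203] w 0.339 f 24.5 F [1.8157 2.6522 6.7195]
foot (x rel,z) [-0.0351  0.0714] top [0.0136 0.1625] angle 61.88701551019138 visible len 0.10333494986290738 (10.186494827270508, 30.55948829650879)
x,y rel K 0.03199826657883887 0.00038107320687098156
```

>>> {"fn": "send_rows", "kwargs": {"slide": [[-1,0,2],[-2,0,4],[-3,0,6],[-5,0,7],[-8,0,8],[-11,0,8],[-14,0,8],[-17,0,8]], "roll": [0,0,0,0,0,0,0,0], "claw": [0.3,0.3,0.335,0.338,0.342,0.342,0.342,0.342], "force": 20}}

```text
t: 49.62
eef_pos: [0.591, -0.0453, 0.1109]
tool_rot: [-0.006, -0.264, 0.964, 0.0]
contact_force: [-11.7, -4.8, 9.3]
gripper_width: 0.341
grasp_force: 20.8
```

```bash
python3 foot.py;  python3 - <<'E'
from h import *
p,X,Y,a=pose(); K=np.array([.6107,-.034]); print("x,y rel K",(p[:2]-K)@X,(p[:2]-K)@Y)
E
```

```text
TCP [ 0.591  -0.0453  0.1109] w 0.341 f 20.8 F [-11.7111  -4.8348   9.2872]
foot (x rel,z) [-0.0287  0.0703] top [0.0084 0.1542] angle 66.15143086437726 visible len 0.0916984048831251 (9.358966827392578, 26.889568328857422)
x,y rel K 0.022201553464020505 0.0004559602545763046
```

>>> {"fn": "send_rows", "kwargs": {"slide": [[-2,0,0],[-4,0,1],[-6,0,2],[-8,0,3],[-10,0,4],[-11,0,6],[-12,0,8],[-12,0,8]], "roll": [0,0,0,0,0,0,0,0], "claw": [0.343,0.344,0.344,0.344,0.344,0.344,0.344,0.344]}}

```text
t: 50.33
eef_pos: [0.6038, -0.0374, 0.1037]
tool_rot: [-0.003, -0.265, 0.964, 0.0]
contact_force: [-4.6, -0.6, 8.7]
gripper_width: 0.348
grasp_force: 9.7
```

```bash
python3 foot.py;  python3 - <<'E'
from h import *
p,X,Y,a=pose(); K=np.array([.6107,-.034]); print("x,y rel K",(p[:2]-K)@X,(p[:2]-K)@Y)
E
```

```text
TCP [ 0.6038 -0.0374  0.1037] w 0.348 f 9.7 F [-4.5648 -0.5733  8.6724]
foot (x rel,z) [-0.0186  0.074 ] top [0.002  0.1572] angle 76.07645776355027 visible len 0.0857201697520665 (6.449805736541748, 24.310808181762695)
x,y rel K 0.00770002176348538 0.0006133757110189191
```

>>> {"fn": "send_rows", "kwargs": {"slide": [[-1,0,1],[-2,0,2],[-3,0,3],[-4,0,5],[-5,0,6],[-5,0,7],[-5,0,8],[-5,0,8]], "roll": [0,0,0,0,0,0,0,0], "claw": [0.344,0.344,0.344,0.344,0.344,0.344,0.344,0.344]}}

```text
t: 51.05
eef_pos: [0.6101, -0.0336, 0.0967]
tool_rot: [-0.001, -0.265, 0.964, 0.0]
contact_force: [-1.7, 1.9, 9.4]
gripper_width: 0.344
grasp_force: 6.3
```

```bash
python3 foot.py;  python3 rows.py|tail -1
python3 - <<'E'
from h import *
p,X,Y,a=pose(); K=np.array([.6107,-.034]); print("x,y rel K",(p[:2]-K)@X,(p[:2]-K)@Y,[px("side",np.r_[K,z]) for z in(.078,.131,.156)])
E
```

```text
TCP [ 0.6101 -0.0336  0.0967] w 0.344 f 6.3 F [-1.6976  1.8924  9.4159]
foot (x rel,z) [-0.0179  0.0783] top [0.0074 0.1534] angle 71.35974071835419 visible len 0.07921654383176564 (6.082762718200684, 23.015859603881836)
yellow 89 [(np.int64(162), np.int64(236), np.int64(236)), (np.int64(165), np.int64(235), np.int64(237)), (np.int64(168), np.int64(234), np.int64(238)), (np.int64(171), np.int64(233), np.int64(238)), (np.int64(174), np.int64(233), np.int64(237)), (np.int64(177), np.int64(232), np.int64(237)), (np.int64(180), np.int64(233), np.int64(233)), (np.int64(183), np.int64(232), np.int64(234))] last 184
x,y rel K 0.0003497604026846707 0.0006498416989082856 [array([236.0451, 182.5106]), array([235.8682, 169.0184]), array([235.7825, 162.4616])]
```

>>> {"fn": "send_rows", "kwargs": {"slide": [[0,0,-2],[0,0,-3],[0,0,-3],[0,0,-20],[0,0,-50],[0,0,-85],[0,0,-115],[0,0,-120]], "roll": [0,0,0,0,0,0,0,0], "claw": [0.36,0.42,0.5,0.55,0.6,0.7,0.8,0.9]}}

```text
t: 51.82
eef_pos: [0.613, -0.0345, 0.2216]
tool_rot: [0.003, -0.265, 0.964, -0.001]
contact_force: [1.3, 0.3, 1.1]
gripper_width: 0.898
grasp_force: 0.0
```

```bash
python3 - <<'E'
from h import *
im=bot.read_camera("side");tp=bot.read_camera("top")
for c in("yellow","red"):
    for A,q,t in blobs(im,c,8,(222,140,330,230)): print(c,A,q,cv2.boundingRect(t))
for a,p,t in blobs(tp,"red",8,(220,140,300,230)): print("top red",a,p,plane("top",p,.156))
E
python3 m3.py
python3 - <<'E'
from h import *
plan((.6107,-.034,.2))
E
```

```text
yellow 121 [240.0165 196.0165] (236, 189, 10, 15)
yellow 113 [268.5044 175.9646] (264, 170, 11, 14)
yellow 153 [237.5163 171.4575] (232, 163, 12, 22)
yellow 79 [270.6835 155.8734] (264, 153, 14, 7)
red 92 [240.5978 183.087 ] (236, 178, 10, 11)
red 59 [270.0678 164.7458] (266, 161, 9, 9)
red 62 [240.0645 158.0645] (236, 155, 9, 8)
top red 88 [272.2386 203.2159] [0.5047 0.011 ]
top red 103 [253.0874 157.9417] [0.6475 0.0674]
white 372 [ 0.6721 -0.2644] (338, 150, 32, 12)
white 3956 [ 0.5238 -0.1374] (296, 150, 55, 98)
at [ 0.6101 -0.0344  0.2159] yaw 120.7 slide [-0.7  0.  15.9] roll 0.0
```

Run:
```python
from h import *
P,e=tri((272.24,203.22),(270.07,164.75)); print("D cap",P,e)
# A tube: yellow side axis; rays at z guess
for q,z in(((240.06,158.06),.175),((237.5,171.5),.13)): print(z,plane("side",q,z))
p,X,Y,a=pose(); K=np.array([.6107,-.034])
for q,nm in(((240.06,158.06),"cap"),((237.5,171.46),"yel")):
    c,d=ray("side",q); n=np.r_[Y,0]; A=np.r_[K,.1]; P=c+d*((A-c)@n)/(d@n); print(nm,(P[:2]-K)@X,P[2])
print("X",X)
```

```text
D cap [0.5065 0.0109 0.142 ] 0.0007775542721218088
0.175 [ 0.6003 -0.0234]
0.13 [ 0.6125 -0.0188]
cap 0.02677710097418985 0.15964423512483394
yel 0.009963982950894968 0.11642520826227076
X [-0.8597 -0.5108]
```

Tube 3 is stuck in bucket A's mouth, leaning at about 69° with its cap at X+27 mm and z = 0.16. I'll re-grip it higher up and straighten it.

>>> {"fn": "send_rows", "kwargs": {"slide": [[8,0,0],[16,0,0],[21,0,10],[21,0,30],[21,0,50],[21,0,68],[21,0,78],[21,0,78]], "roll": [0,0,0,0,0,0,0,0], "claw": [0.7,0.6,0.6,0.6,0.6,0.6,0.5,0.4], "force": 20}}

```text
t: 52.63
eef_pos: [0.5898, -0.0451, 0.1348]
tool_rot: [-0.003, -0.265, 0.964, 0.001]
contact_force: [-0.5, 0.6, -0.1]
gripper_width: 0.407
grasp_force: 0.1
```

>>> {"fn": "send_rows", "kwargs": {"slide": [[0,0,0],[0,0,0],[0,0,0],[-3,0,0],[-6,0,0],[-9,0,0],[-12,0,0],[-15,0,0]], "roll": [0,0,0,0,0,0,0,0], "claw": [0.3,0.3,0.335,0.344,0.344,0.344,0.344,0.344]}}

```text
t: 53.3
eef_pos: [0.6059, -0.0369, 0.1386]
tool_rot: [0.0, -0.265, 0.964, -0.0]
contact_force: [-1.7, -1.1, 0.1]
gripper_width: 0.383
grasp_force: 19.8
```

```bash
cat > ta.py <<'E'
from h import *
p,X,Y,a=pose(); K=np.array([.6107,-.034]); im=bot.read_camera("side"); print("TCP rel K",(p[:2]-K)@X,(p[:2]-K)@Y,p[2])
for c in("red","yellow"):
    for A,q,t in blobs(im,c,8,(222,140,258,186)):
        cc,d=ray("side",q); n=np.r_[Y,0]; P=cc+d*((np.r_[K,.1]-cc)@n)/(d@n); print(c,A,q,cv2.boundingRect(t),"X %.4f z %.4f"%((P[:2]-K)@X,P[2]))
E
python3 ta.py
```

```text
TCP rel K 0.005610792049567353 -8.528604566387926e-05 0.1385511300626347
red 71 [240.8451 181.8592] (236, 177, 10, 9) X 0.0309 z 0.0638
red 64 [235.1719 158.7656] (231, 155, 9, 9) X -0.0034 z 0.1715
yellow 137 [234.9562 172.854 ] (231, 165, 11, 20) X -0.0059 z 0.1192
```

>>> {"fn": "send_rows", "kwargs": {"slide": [[0,0,4],[0,0,8],[0,0,12],[0,0,16],[0,0,20],[0,0,24],[0,0,28],[0,0,29]], "roll": [0,0,0,0,0,0,0,0], "claw": [0.344,0.344,0.344,0.344,0.344,0.344,0.344,0.344]}}

```text
t: 54.02
eef_pos: [0.61, -0.0364, 0.1131]
tool_rot: [0.005, -0.265, 0.964, -0.001]
contact_force: [-0.1, 0.7, 24.3]
gripper_width: 0.38
grasp_force: 17.5
```

```bash
python3 ta.py
```

```text
TCP rel K 0.0017881977960720258 -0.0016792198613304332 0.11313620138968816
red 74 [240.7973 181.7027] (236, 177, 10, 9) X 0.0306 z 0.0646
red 63 [234.3492 165.0952] (231, 161, 8, 9) X -0.0089 z 0.1505
yellow 72 [233.625  176.5139] (231, 171, 8, 14) X -0.0145 z 0.1095
```

>>> {"fn": "send_rows", "kwargs": {"slide": [[0,0,-3],[0,0,-3],[0,0,-3],[0,0,-15],[0,0,-45],[0,0,-80],[0,0,-110],[0,0,-110]], "roll": [0,0,0,0,0,0,0,0], "claw": [0.4,0.5,0.55,0.55,0.55,0.55,0.55,0.55]}}

```text
t: 54.73
eef_pos: [0.6091, -0.0371, 0.2265]
tool_rot: [0.005, -0.265, 0.964, -0.001]
contact_force: [1.1, -0.0, 0.4]
gripper_width: 0.554
grasp_force: 0.0
```

```bash
cat > chk.py <<'E'
from h import *
im=bot.read_camera("side");tp=bot.read_camera("top")
S=[q for a,q,t in blobs(im,"red",25,(222,140,330,230))]; T=[q for a,q,t in blobs(tp,"red",25,(220,140,300,230))]
for t in T:
    for s in S:
        P,e=tri(t,s)
        if e<.004 and .12<P[2]<.17: print("cap",P,"err",e)
print("side",S,"top",T); print("bucket D/A/C: .5107,.0016 / .6107,-.034 / .6463,.066")
E
python3 chk.py
python3 - <<'E'
from h import *
plan((.5075,.0085,.2))
E
```

```text
cap [0.5065 0.0109 0.142 ] err 0.0007756200613576801
cap [0.6487 0.0688 0.146 ] err 0.003706995739572701
side [array([240.6667, 183.    ]), array([236.058 , 165.6377]), array([270.0678, 164.7458])] top [array([272.2386, 203.2159]), array([253.0874, 157.9417])]
bucket D/A/C: .5107,.0016 / .6107,-.034 / .6463,.066
at [ 0.6062 -0.0371  0.2211] yaw 120.7 slide [61.5 89.6 21.1] roll 0.0
```

>>> {"fn": "send_rows", "kwargs": {"slide": [[15,21,0],[31,43,0],[47,65,0],[62,86,0],[62,86,25],[62,86,55],[62,86,80],[62,86,88]], "roll": [0,0,0,0,0,0,0,0], "claw": [0.6,0.6,0.6,0.6,0.6,0.6,0.6,0.6]}}

```text
t: 55.5
eef_pos: [0.5045, 0.0049, 0.1271]
tool_rot: [-0.004, -0.265, 0.964, 0.001]
contact_force: [-0.9, 0.5, 0.4]
gripper_width: 0.604
grasp_force: 0.0
```

Run:
```python
from h import *
plan((.5107,.0016,.131))
```

```text
at [0.5045 0.0049 0.1271] yaw 120.8 slide [-3.6 -6.  -3.9] roll 0.0
```

>>> {"fn": "send_rows", "kwargs": {"slide": [[0,0,0],[0,0,0],[0,0,0],[0,0,0],[-1,-2,0],[-1,-4,0],[-1,-6,0],[-1,-6,0]], "roll": [0,0,0,0,0,0,0,0], "claw": [0.5,0.3,0.3,0.3,0.3,0.3,0.3,0.3], "force": 20}}

```text
t: 56.17
eef_pos: [0.512, 0.0015, 0.1317]
tool_rot: [0.0, -0.265, 0.964, 0.001]
contact_force: [-3.1, 4.2, 1.7]
gripper_width: 0.388
grasp_force: 19.6
```

Run:
```python
from h import *
plan((.5107,.0016,.131))
```

```text
at [0.512  0.0015 0.1317] yaw 120.8 slide [1.1 0.8 0.7] roll 0.0
```

>>> {"fn": "send_rows", "kwargs": {"slide": [[0,0,3],[0,0,4],[0,0,4],[0,0,0],[0,0,0],[0,0,0],[0,0,-30],[0,0,-60]], "roll": [0,0,0,0,0,0,0,0], "claw": [0.3,0.3,0.3,0.36,0.42,0.6,0.6,0.6]}}

```text
t: 56.83
eef_pos: [0.5106, -0.0003, 0.1902]
tool_rot: [-0.002, -0.265, 0.964, 0.0]
contact_force: [1.0, -0.3, 0.1]
gripper_width: 0.601
grasp_force: 0.0
```

>>> {"fn": "send_rows", "kwargs": {"slide": [[0,0,-30],[0,-20,-50],[0,-55,-50],[0,-90,-50],[0,-125,-50],[0,-140,-50],[0,-140,-50],[0,-140,-50]], "roll": [0,0,0,0,0,0,0,0], "claw": [1,1,1,1,1,1,1,1]}}

```text
t: 57.5
eef_pos: [0.5834, -0.1206, 0.2405]
tool_rot: [-0.001, -0.264, 0.964, 0.0]
contact_force: [0.9, 1.7, -0.1]
gripper_width: 1.0
grasp_force: 0.0
```

```bash
python3 chk.py; python3 m3.py
```

```text
cap [ 0.5105 -0.0004  0.1424] err 0.002747127876387119
cap [ 0.6109 -0.0346  0.145 ] err 0.0009258706044050304
cap [0.6486 0.0686 0.1459] err 0.003717380683380108
side [array([240.6667, 183.    ]), array([235.8125, 165.3125]), array([267.5846, 163.4923])] top [array([276.0889, 201.5778]), array([286.24, 169.55]), array([253.1373, 157.9706])]
bucket D/A/C: .5107,.0016 / .6107,-.034 / .6463,.066
white 284 [ 0.4491 -0.1047] (299, 214, 20, 19)
white 4385 [ 0.5277 -0.2347] (320, 150, 50, 100)
```

All three caps triangulate over their bucket centres at cap height 0.142–0.146 m, so the tubes are done. Next are the liners.

Run:
```python
from h import *
plan((.4493,-.1048,.125),90)
im=bot.read_camera("side")
# liner rims in side view: silhouette bbox
for c in("white","blue"):
    for a,p,t in blobs(im,c,150,(200,140,300,200)): print(c,a,p,cv2.boundingRect(t))
for P in((.4493,-.1048),(.5167,-.2117),(.6099,-.1666)): print([px("side",(*P,z)) for z in(.075,0)])
```

```text
at [ 0.5832 -0.1181  0.241 ] yaw 120.9 slide [108.1  80.1 116. ] roll 30.9
white 521 [266.3743 190.4798] (245, 160, 55, 40)
white 308 [244.0097 151.3377] (229, 140, 33, 31)
blue 336 [219.2768 173.2351] (211, 162, 17, 25)
[array([266.5268, 162.7905]), array([265.9698, 180.1717])]
[array([236.6848, 154.4489]), array([236.8828, 171.5211])]
[array([219.4247, 165.6907]), array([220.0786, 183.2172])]
```

>>> {"fn": "send_rows", "kwargs": {"slide": [[15,11,0],[30,22,0],[46,34,10],[62,46,25],[78,58,45],[94,70,70],[108,80,95],[108,80,116]], "roll": [4,8,12,16,20,25,30,30.9], "claw": [1,1,1,1,1,1,1,1]}}

```text
t: 58.37
eef_pos: [0.4456, -0.1051, 0.1241]
tool_rot: [-0.002, 0.003, 1.0, 0.0]
contact_force: [-0.7, -0.0, -0.3]
gripper_width: 1.003
grasp_force: 0.0
```

Run:
```python
from h import *
plan((.4493,-.1048,.047),90)
```

```text
at [ 0.4456 -0.1051  0.1241] yaw 89.6 slide [-3.7  0.3 77.1] roll -0.4
```

>>> {"fn": "send_rows", "kwargs": {"slide": [[-2,0,20],[-2,0,40],[-2,0,60],[-2,0,74],[-2,0,77],[-2,0,77],[-2,0,77],[-2,0,77]], "roll": [0,0,0,0,0,0,0,0], "claw": [1,1,1,1,1,0.8,0.6,0.55], "force": 35}}

```text
t: 59.03
eef_pos: [0.4532, -0.1058, 0.0497]
tool_rot: [0.001, 0.001, 1.0, 0.0]
contact_force: [0.2, 1.2, 4.5]
gripper_width: 0.683
grasp_force: 36.5
```

>>> {"fn": "send_rows", "kwargs": {"slide": [[0,0,0],[0,0,0],[0,0,0],[0,0,-10],[0,0,-30],[0,0,-60],[0,0,-90],[0,0,-97]], "roll": [0,0,0,0,0,0,0,0], "claw": [0.5,0.5,0.5,0.5,0.5,0.5,0.5,0.5]}}

```text
t: 59.7
eef_pos: [0.4543, -0.1069, 0.1502]
tool_rot: [0.004, 0.002, 1.0, -0.0]
contact_force: [1.5, 0.2, -1.4]
gripper_width: 0.68
grasp_force: 37.9
```

Run:
```python
from h import *
p,X,Y,a=pose();o=bot.get_obs();print(o["gripper_width"],o["grasp_force"]); plan((.6099,-.1666,p[2]))
im=bot.read_camera("side")
for c in("white",):
    for a,q,t in blobs(im,c,100,(225,110,310,200)): print(c,a,q,cv2.boundingRect(t))
for z in(.165,.09): print(px("side",(*p[:2],z)))
```

```text
0.6802971506135298 37.895254092291
at [ 0.4543 -0.1069  0.1502] yaw 89.8 slide [-155.8  -59.1   -0. ] roll 0.0
white 517 [270.9052 193.1393] (245, 179, 65, 21)
white 554 [252.9729 149.1661] (229, 135, 44, 36)
white 203 [238.1675 131.5911] (225, 123, 23, 18)
[265.717  140.7565]
[265.165  159.2668]
```

>>> {"fn": "send_rows", "kwargs": {"slide": [[-25,-10,0],[-52,-20,0],[-80,-30,0],[-108,-40,0],[-136,-51,0],[-154,-58,0],[-160,-60,0],[-160,-60,0]], "roll": [0,0,0,0,0,0,0,0], "claw": [0.5,0.5,0.5,0.5,0.5,0.5,0.5,0.5]}}

```text
t: 60.42
eef_pos: [0.6121, -0.1671, 0.1442]
tool_rot: [-0.001, 0.002, 1.0, -0.0]
contact_force: [0.9, 0.5, -0.2]
gripper_width: 0.681
grasp_force: 37.9
```

Run:
```python
from h import *
plan((.613,-.1666,.080))
im=bot.read_camera("side")
p=pose()[0]
for c in("white","blue"):
    for a,q,t in blobs(im,c,60,(200,130,245,200)): print(c,a,q,cv2.boundingRect(t))
print(px("side",(.6099,-.1666,.0995)),px("side",(.6099,-.1666,.075)))
cv2.imwrite("pics/l1.png",cv2.resize(im[125:195,185:265,::-1],(640,560),interpolation=cv2.INTER_CUBIC))
```

```text
at [ 0.6121 -0.1671  0.1442] yaw 89.8 slide [-0.9  0.5 64.2] roll 0.0
white 69 [232.3478 191.4493] (230, 181, 6, 19)
white 177 [237.6102 155.3672] (229, 147, 16, 24)
white 257 [218.035  151.9961] (211, 139, 16, 25)
white 106 [237.783 133.5  ] (229, 130, 16, 10)
blue 303 [219.3234 174.4224] (211, 164, 17, 23)
[219.2042 159.7627] [219.4247 165.6907]
```

View pics/l1.png

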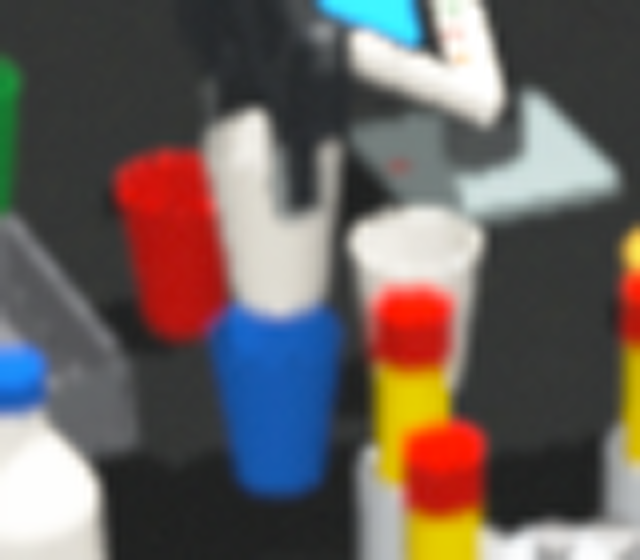

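The white liner hangs over the blue mouth, centred at x≈277 against blue at ≈277. Lowering it.

>>> {"fn": "send_rows", "kwargs": {"slide": [[0,0,10],[0,0,20],[0,0,30],[0,0,40],[0,0,50],[0,0,57],[0,0,63],[0,0,66]], "roll": [0,0,0,0,0,0,0,0], "claw": [0.5,0.5,0.5,0.5,0.5,0.5,0.5,0.5]}}

```text
t: 61.13
eef_pos: [0.6132, -0.1676, 0.0797]
tool_rot: [0.002, 0.002, 1.0, -0.001]
contact_force: [2.5, -0.6, 14.7]
gripper_width: 0.682
grasp_force: 39.1
```

>>> {"fn": "send_rows", "kwargs": {"slide": [[0,0,2],[0,0,2],[0,0,0],[0,0,0],[0,0,-5],[0,0,-30],[0,0,-60],[0,0,-80]], "roll": [0,0,0,0,0,0,0,0], "claw": [0.5,0.5,0.8,1,1,1,1,1]}}

```text
t: 61.8
eef_pos: [0.6121, -0.1667, 0.1613]
tool_rot: [0.0, 0.001, 1.0, -0.0]
contact_force: [0.4, 0.2, 0.4]
gripper_width: 0.999
grasp_force: 0.0
```

Run:
```python
from h import *
im=bot.read_camera("side");tp=bot.read_camera("top")
for c in("white","blue"):
    for a,q,t in blobs(im,c,60,(200,130,250,200)): print(c,a,q,cv2.boundingRect(t))
    for a,q,t in blobs(tp,c,60,(300,150,372,250)): print("top",c,a,q,cv2.boundingRect(t),plane("top",q,.075))
print("pred rim",px("side",(.6099,-.1666,.105)),px("side",(.6099,-.1666,.075)))
plan((.5167,-.2117,.125),90)
```

```text
white 68 [232.3824 191.5147] (230, 181, 6, 19)
white 218 [218.7982 162.0092] (211, 155, 16, 16)
white 208 [239.0144 154.2981] (229, 145, 21, 26)
white 130 [239.5154 133.8154] (229, 130, 19, 11)
top white 396 [357.8939 242.4318] (341, 235, 31, 15) [ 0.3866 -0.2595]
top white 223 [325.5516 173.13  ] (318, 165, 16, 18) [ 0.6137 -0.168 ]
top white 2265 [355.9263 185.9157] (340, 150, 32, 75) [ 0.5691 -0.2648]
blue 211 [219.3791 177.6303] (212, 169, 16, 18)
pred rim [219.1542 158.4177] [219.4247 165.6907]
at [ 0.6141 -0.1672  0.1634] yaw 89.8 slide [ 97.3 -44.8  38.4] roll -0.2
```

>>> {"fn": "send_rows", "kwargs": {"slide": [[20,-9,0],[45,-20,0],[70,-32,10],[90,-42,25],[97,-45,38],[97,-45,38],[97,-45,38],[97,-45,38]], "roll": [0,0,0,0,0,0,0,0], "claw": [1,1,1,1,1,1,1,1]}}

```text
t: 62.57
eef_pos: [0.5159, -0.2108, 0.1217]
tool_rot: [0.001, 0.001, 1.0, 0.0]
contact_force: [0.6, 0.3, -0.4]
gripper_width: 1.0
grasp_force: 0.0
```

Run:
```python
from h import *
plan((.5167,-.2117,.048),90)
im=bot.read_camera("side")
for a,q,t in blobs(im,"white",60,(222,130,256,200)): print(a,q,cv2.boundingRect(t))
```

```text
at [ 0.5159 -0.2108  0.1217] yaw 89.9 slide [-0.8 -0.9 73.7] roll -0.1
92 [250.2826 195.1413] (245, 191, 11, 9)
68 [232.3088 191.3824] (230, 181, 6, 19)
65 [223.8    161.8308] (222, 155, 5, 15)
286 [242.6049 151.2832] (229, 137, 27, 33)
```

>>> {"fn": "send_rows", "kwargs": {"slide": [[0,-1,20],[0,-1,40],[0,-1,60],[0,-1,72],[0,-1,74],[0,-1,74],[0,-1,74],[0,-1,74]], "roll": [0,0,0,0,0,0,0,0], "claw": [1,1,1,1,1,0.8,0.6,0.5], "force": 35}}

```text
t: 63.28
eef_pos: [0.516, -0.2126, 0.0488]
tool_rot: [0.001, 0.001, 1.0, -0.0]
contact_force: [0.6, 0.7, 0.8]
gripper_width: 0.665
grasp_force: 37.0
```

>>> {"fn": "send_rows", "kwargs": {"slide": [[0,0,0],[0,0,0],[0,0,0],[0,0,-15],[0,0,-45],[0,0,-80],[0,0,-115],[0,0,-128]], "roll": [0,0,0,0,0,0,0,0], "claw": [0.5,0.5,0.5,0.5,0.5,0.5,0.5,0.5]}}

```text
t: 63.95
eef_pos: [0.5167, -0.2135, 0.1804]
tool_rot: [0.003, 0.002, 1.0, -0.001]
contact_force: [1.0, -1.0, -0.9]
gripper_width: 0.668
grasp_force: 37.9
```

>>> {"fn": "send_rows", "kwargs": {"slide": [[-20,9,0],[-45,21,0],[-70,33,0],[-88,42,0],[-94,45,0],[-94,45,0],[-94,45,0],[-94,45,0]], "roll": [0,0,0,0,0,0,0,0], "claw": [0.5,0.5,0.5,0.5,0.5,0.5,0.5,0.5]}}

```text
t: 64.62
eef_pos: [0.6072, -0.1691, 0.1752]
tool_rot: [-0.001, 0.002, 1.0, -0.0]
contact_force: [-0.3, 0.2, -1.4]
gripper_width: 0.664
grasp_force: 37.8
```

Run:
```python
from h import *
plan((.6100,-.1668,.110))
im=bot.read_camera("side")
for c in("white","blue"):
    for a,q,t in blobs(im,c,60,(200,110,235,200)): print(c,a,q,cv2.boundingRect(t))
cv2.imwrite("pics/l2.png",cv2.resize(im[115:195,180:270,::-1],(630,560),interpolation=cv2.INTER_CUBIC))
```

```text
at [ 0.6072 -0.1691  0.1752] yaw 89.7 slide [-2.8  2.3 65.2] roll 0.0
white 65 [232.1846 191.0769] (230, 181, 5, 19)
white 474 [217.9852 151.7447] (210, 130, 17, 41)
blue 210 [219.2762 177.6524] (212, 169, 15, 18)
```

View pics/l2.png

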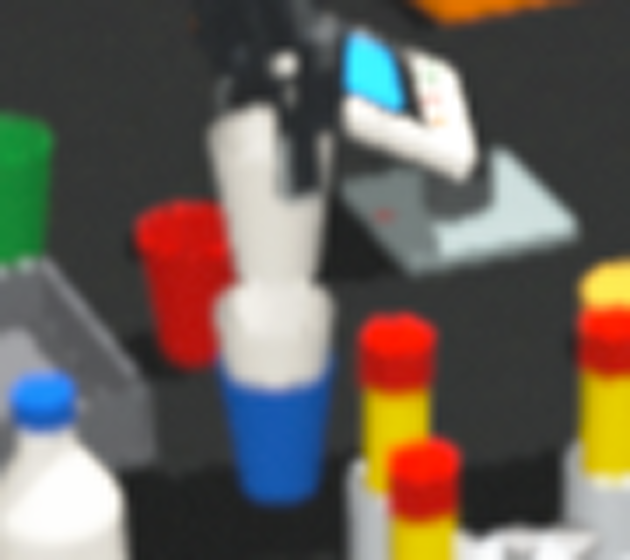

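Liner 2 hangs over the stack: its bottom is at x≈272 and the stack is at ≈275. I'll shift it slightly and lower it.

>>> {"fn": "send_rows", "kwargs": {"slide": [[-1,1,5],[-2,2,15],[-2,2,27],[-2,2,39],[-2,2,50],[-2,2,58],[-2,2,64],[-2,2,67]], "roll": [0,0,0,0,0,0,0,0], "claw": [0.5,0.5,0.5,0.5,0.5,0.5,0.5,0.5]}}

```text
t: 65.33
eef_pos: [0.6119, -0.1668, 0.1091]
tool_rot: [0.001, 0.002, 1.0, -0.001]
contact_force: [-3.0, -1.6, 23.0]
gripper_width: 0.671
grasp_force: 39.6
```

>>> {"fn": "send_rows", "kwargs": {"slide": [[0,0,2],[0,0,2],[0,0,0],[0,0,0],[0,0,-5],[0,0,-30],[0,0,-60],[0,0,-90]], "roll": [0,0,0,0,0,0,0,0], "claw": [0.5,0.5,0.8,1,1,1,1,1]}}

```text
t: 66.0
eef_pos: [0.61, -0.1654, 0.1985]
tool_rot: [-0.001, 0.001, 1.0, 0.0]
contact_force: [-0.3, 0.3, -0.3]
gripper_width: 1.002
grasp_force: 0.0
```

Run:
```python
from h import *
im=bot.read_camera("side")
for c in("white","blue"):
    for a,q,t in blobs(im,c,60,(200,130,250,200)): print(c,a,q,cv2.boundingRect(t))
print("pred rim",px("side",(.6099,-.1666,.135)),px("side",(.6099,-.1666,.105)))
for a,q,t in blobs(im,"orange",10,(195,95,235,140)): print("orange",a,q)
tp=bot.read_camera("top")
for a,q,t in blobs(tp,"orange",10,(400,170,440,215)): print("top orange",a,q)
plan((.527,-.433,.235),70.5)
```

```text
white 69 [232.3478 191.4493] (230, 181, 6, 19)
white 335 [218.6925 158.1821] (211, 147, 16, 24)
white 139 [238.7626 133.6691] (227, 130, 21, 11)
blue 208 [219.3413 177.6635] (212, 169, 15, 18)
pred rim [218.8784 150.9879] [219.1542 158.4177]
orange 34 [233.2059 104.6176]
top orange 28 [417.3571 193.8929]
at [ 0.6139 -0.1665  0.2037] yaw 89.8 slide [  86.1 -266.8  -31.3] roll 19.3
```

Both liners are nested: the top rim is at row 147, against a predicted 147. Now the display.

>>> {"fn": "send_rows", "kwargs": {"slide": [[10,-33,0],[21,-66,0],[32,-100,0],[43,-134,0],[54,-168,0],[65,-202,0],[76,-236,0],[84,-262,0]], "roll": [2.5,5,7.5,10,12.5,15,17.5,19.3], "claw": [0.8,0.7,0.7,0.7,0.7,0.7,0.7,0.7]}}

```text
t: 66.77
eef_pos: [0.5238, -0.4306, 0.1977]
tool_rot: [-0.001, 0.171, 0.985, -0.0]
contact_force: [0.7, -0.7, -0.6]
gripper_width: 0.705
grasp_force: 0.0
```

Run:
```python
from h import *
plan((.526,-.433,.128),70.5)
```

```text
at [ 0.5238 -0.4306  0.1977] yaw 70.3 slide [-2.9 -1.6 69.7] roll -0.2
```

>>> {"fn": "send_rows", "kwargs": {"slide": [[-1,-1,20],[-2,-1,40],[-2,-1,55],[-2,-1,66],[-2,-1,70],[-2,-1,70],[-2,-1,70],[-2,-1,70]], "roll": [0,0,0,0,0,0,0,0], "claw": [0.7,0.7,0.7,0.7,0.7,0.6,0.45,0.3], "force": 25}}

```text
t: 67.43
eef_pos: [0.5276, -0.4301, 0.1294]
tool_rot: [0.0, 0.169, 0.986, -0.001]
contact_force: [0.1, -1.9, -0.1]
gripper_width: 0.412
grasp_force: 29.7
```

>>> {"fn": "send_rows", "kwargs": {"slide": [[0,0,0],[0,0,0],[0,0,0],[0,0,0],[0,0,0],[0,0,0],[0,0,0],[0,0,0]], "roll": [0,0,0,0,0,0,0,0], "claw": [0.3,0.3,0.3,0.3,0.3,0.3,0.3,0.3]}}

```text
t: 68.1
eef_pos: [0.5281, -0.4296, 0.1288]
tool_rot: [0.001, 0.169, 0.986, -0.0]
contact_force: [0.0, -3.7, 2.6]
gripper_width: 0.412
grasp_force: 30.1
```

Run:
```python
from h import *
p,X,Y,a=pose(); c=np.array([.3867,-.3832]); d=p[:2]-c; print("TCP from c",d,np.hypot(*d),np.degrees(np.arctan2(d[1],d[0])),"z",p[2],"yaw",a)
# waypoints along arc: tilt 27.5->60, azimuth ->-4.2 ; bar z - TCP z kept
th0,az0=27.5,np.degrees(np.arctan2(d[1],d[0])); 
for f in(.25,.5,.75,1):
    th=np.radians(th0+(60-th0)*f); az=np.radians(az0+(-4.2-az0)*f)
    b=c+.165*np.cos(th)*np.array([np.cos(az),np.sin(az)]); dz=.165*(np.sin(th)-np.sin(np.radians(th0)))
    b0=c+.165*np.cos(np.radians(th0))*np.array([np.cos(np.radians(az0)),np.sin(np.radians(az0))]); D=b-b0
    print(f,"slide %.1f %.1f %.1f roll %.1f"%(1e3*D@X,1e3*D@Y,-1e3*dz,-np.degrees(az)+az0),"abs",p[:2]+D,p[2]+dz)
```

```text
TCP from c [ 0.1414 -0.0464] 0.14880700739546 -18.183003803941553 z 0.12879712294281911 yaw 70.55036109871023
0.25 slide 12.7 7.9 -19.9 roll -3.5 abs [ 0.5188 -0.418 ] 0.14871742174222588
0.5 slide 28.4 13.9 -37.9 roll -7.0 abs [ 0.506  -0.4071] 0.16670825596311298
0.75 slide 46.6 17.5 -53.6 roll -10.5 abs [ 0.49   -0.3976] 0.18240844462986033
1 slide 66.7 18.5 -66.7 roll -14.0 abs [ 0.4713 -0.39  ] 0.19550279338347087
```

>>> {"fn": "send_rows", "kwargs": {"slide": [[3,2,-5],[6,4,-10],[9,6,-15],[12.7,7.9,-20],[16,9.5,-24],[20,11,-29],[24,12.5,-33.5],[28.4,13.9,-38]], "roll": [-1,-2,-3,-3.7,-4.6,-5.5,-6.5,-7.5], "claw": [0.3,0.3,0.3,0.3,0.3,0.3,0.3,0.3]}}

```text
t: 68.77
eef_pos: [0.5049, -0.406, 0.1665]
tool_rot: [-0.0, 0.103, 0.995, 0.0]
contact_force: [2.4, -3.3, -5.0]
gripper_width: 0.416
grasp_force: 29.0
```

Run:
```python
from h import *
plan((.490,-.3976,.1824),81.8); plan((.4713,-.390,.1955),85.8); print(bot.get_obs()["contact_force"])
```

```text
at [ 0.5049 -0.406   0.1665] yaw 78.1 slide [ 16.3   5.1 -15.9] roll -3.7
at [ 0.5049 -0.406   0.1665] yaw 78.1 slide [ 36.2   8.7 -29. ] roll -7.7
[ 2.4218 -3.2824 -4.9938]
```

>>> {"fn": "send_rows", "kwargs": {"slide": [[4,1.5,-4],[8,3,-8],[12,4,-12],[16.3,5.1,-16],[21,6.2,-19.5],[26,7.2,-23],[31,8,-26],[36,8.7,-29]], "roll": [-1,-2,-3,-3.7,-4.7,-5.7,-6.7,-7.7], "claw": [0.3,0.3,0.3,0.3,0.3,0.3,0.3,0.3]}}

```text
t: 69.43
eef_pos: [0.4713, -0.3902, 0.1953]
tool_rot: [-0.0, 0.036, 0.999, 0.0]
contact_force: [0.8, -2.1, -8.5]
gripper_width: 0.409
grasp_force: 28.0
```

>>> {"fn": "send_rows", "kwargs": {"slide": [[0,0,0],[0,0,0],[0,0,0],[0,0,0],[0,0,0],[0,0,0],[0,0,-30],[0,0,-70]], "roll": [0,0,0,0,0,0,0,0], "claw": [0.3,0.3,0.3,0.5,0.7,0.7,0.7,0.7]}}

```text
t: 70.1
eef_pos: [0.4708, -0.389, 0.2631]
tool_rot: [-0.003, 0.037, 0.999, 0.002]
contact_force: [0.4, 0.0, 0.1]
gripper_width: 0.7
grasp_force: 0.0
```

>>> {"fn": "send_rows", "kwargs": {"slide": [[0,40,0],[0,80,0],[0,120,0],[0,160,0],[0,180,0],[0,180,0],[0,180,0],[0,180,0]], "roll": [0,0,0,0,0,0,0,0], "claw": [0.7,0.7,0.7,0.7,0.7,0.7,0.7,0.7]}}

```text
t: 70.77
eef_pos: [0.4856, -0.212, 0.2658]
tool_rot: [0.001, 0.038, 0.999, -0.0]
contact_force: [-0.6, -0.6, -0.2]
gripper_width: 0.702
grasp_force: 0.0
```

```bash
cat > disp.py <<'E'
from h import *
im=bot.read_camera("side");tp=bot.read_camera("top")
s=blobs(im,"orange",8,(190,80,235,140)); t=blobs(tp,"orange",8,(385,150,450,250))
print([(a,q) for a,q,_ in s],[(a,q) for a,q,_ in t])
c=np.array([.3867,-.3832])
for _,q,_ in t:
    for _,r,_ in s:
        P,e=tri(q,r); d=P[:2]-c; print("bar",P,e,"az",np.degrees(np.arctan2(d[1],d[0]))+4.2,"tilt",np.degrees(np.arctan2(P[2]-.064,np.hypot(*d))),"len",np.hypot(np.hypot(*d),P[2]-.064))
k=cv2.inRange(cv2.cvtColor(tp,cv2.COLOR_RGB2HSV),np.array(R["cyan"][0]),np.array(R["cyan"][1]));k[:,:375]=0;k[:180]=0;k[260:]=0;k[:,445:]=0
ct=max(cv2.findContours(k,0,2)[0],key=cv2.contourArea); print("screen",cv2.minAreaRect(ct),cv2.approxPolyDP(ct,2,True)[:,0].tolist())
cv2.imwrite("pics/d2.png",np.hstack([cv2.resize(tp[175:265,360:450,::-1],(400,400),interpolation=cv2.INTER_CUBIC),cv2.resize(im[90:160,200:270,::-1],(400,400),interpolation=cv2.INTER_CUBIC)]))
E
python3 disp.py
```

```text
[(26, array([224.5   , 103.8846])), (31, array([233.2258, 104.0968]))] []Traceback (most recent call last):
  File "disp.py", line 10, in <module>
    ct=max(cv2.findContours(k,0,2)[0],key=cv2.contourArea); print("screen",cv2.minAreaRect(ct),cv2.approxPolyDP(ct,2,True)[:,0].tolist())
ValueError: max() iterable argument is empty
```

>>> {"fn": "send_rows", "kwargs": {"slide": [[-5,38,0],[-10,76,0],[-15,114,0],[-20,152,0],[-25,190,0],[-30,228,0],[-35,266,0],[-40,300,0]], "roll": [0,0,0,0,0,0,0,0], "claw": [0.7,0.7,0.7,0.7,0.7,0.7,0.7,0.7]}}

```text
t: 71.53
eef_pos: [0.5483, 0.0864, 0.2654]
tool_rot: [0.0, 0.038, 0.999, 0.0]
contact_force: [-0.3, 0.3, -0.5]
gripper_width: 0.701
grasp_force: 0.0
```

```bash
python3 disp.py
```

```text
[(26, array([224.5   , 103.8846])), (31, array([233.2258, 104.0968]))] [(48, array([413.0833, 207.9375]))]
bar [ 0.4769 -0.3918  0.2038] 0.0008642394694450725 az -1.2351134359539815 tilt 57.06908207515351 len 0.16660461909236043
bar [ 0.4625 -0.3781  0.2111] 0.03352105679613398 az 8.0561667823026 tilt 62.683633430696524 len 0.16552937376220137
screen ((404.974609375, 228.85533142089844), (29.425031661987305, 12.539481163024902), 4.085616588592529) [[390, 234], [414, 235], [420, 224], [395, 222]]
```

View pics/d2.png

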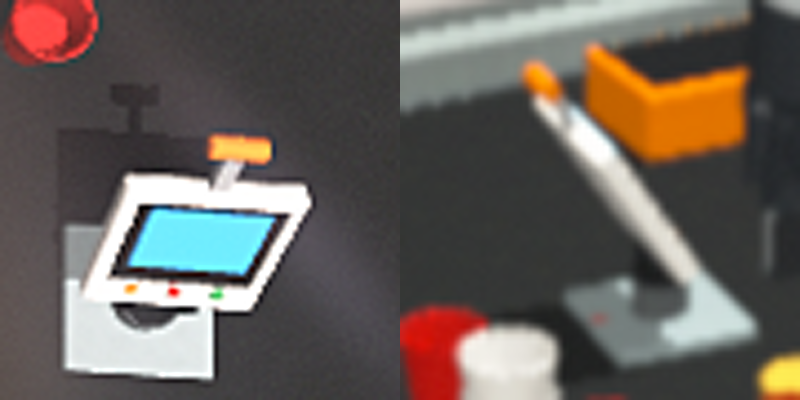

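The crop shows the display nearly square: the bar is level at (240,150) in the top half and the panel is steep in the side half. The bar triangulates to about 57–58° tilt and about −1° swivel. I'll refine the bar centre before nudging.

Run:
```python
from h import *
def soft(im,b):
    x0,y0,x1,y1=b; c=im[y0:y1,x0:x1].astype(float); w=np.clip(c[...,0]-c[...,2]-40,0,150)
    yy,xx=np.mgrid[y0:y1,x0:x1]; return np.array([(w*xx).sum(),(w*yy).sum()])/w.sum()
t0,s0=[cv2.imread(f"pics/{n}0.png")[:,:,::-1] for n in("top","side")]
t1,s1=bot.read_camera("top"),bot.read_camera("side")
B={}
for n,t,s,bt,bs in(("init",t0,s0,(409,187,431,201),(203,110,216,125)),("now",t1,s1,(403,202,425,214),(219,98,229,110))):
    a,b=soft(t,bt),soft(s,bs); P,e=tri(a,b); B[n]=P; print(n,a,b,P,e)
c=np.array([.3867,-.3832])
for H in(c,c+.004*np.array([np.cos(-.3),np.sin(-.3)])):
    for n,P in B.items():
        d=P[:2]-H; print(n,"swivel %.1f tilt(z/r) %.1f tilt(z) %.1f r+z len %.4f"%(np.degrees(np.arctan2(d[1],d[0]))+4.2,np.degrees(np.arctan2(P[2]-.064,np.hypot(*d))),np.degrees(np.arcsin((P[2]-.064)/.165)),np.hypot(np.hypot(*d),P[2]-.064)))
P=B["now"];plan((*P[:2],.26),85.8)
```

```text
init [419.1092 194.9925] [209.0102 117.0231] [ 0.525  -0.4397  0.139 ] 0.000523721772287482
now [413.5381 208.0373] [224.3496 103.9224] [ 0.4767 -0.3934  0.203 ] 0.0007592930042511332
init swivel -18.0 tilt(z/r) 26.6 tilt(z) 27.0 r+z len 0.1671
now swivel -2.3 tilt(z/r) 56.9 tilt(z) 57.4 r+z len 0.1659
init swivel -18.2 tilt(z/r) 27.3 tilt(z) 27.0 r+z len 0.1636
now swivel -1.8 tilt(z/r) 58.1 tilt(z) 57.4 r+z len 0.1638
at [0.548  0.0849 0.2649] yaw 85.8 slide [  35.7 -482.3    4.9] roll -0.0
```

>>> {"fn": "send_rows", "kwargs": {"slide": [[2,-36,0],[5,-72,0],[8,-108,0],[11,-144,0],[14,-180,0],[17,-216,0],[20,-252,0],[22,-290,0]], "roll": [0,0,0,0,0,0,0,0], "claw": [0.7,0.7,0.7,0.7,0.7,0.7,0.7,0.7]}}

```text
t: 72.4
eef_pos: [0.5022, -0.2064, 0.2655]
tool_rot: [-0.0, 0.039, 0.999, -0.0]
contact_force: [2.0, -0.0, -0.0]
gripper_width: 0.704
grasp_force: 0.0
```

>>> {"fn": "send_rows", "kwargs": {"slide": [[3,-36,0],[6,-72,0],[9,-108,0],[11,-144,0],[13,-175,0],[14,-192,0],[14,-192,0],[14,-192,0]], "roll": [0,0,0,0,0,0,0,0], "claw": [0.7,0.7,0.7,0.7,0.7,0.7,0.7,0.7]}}

```text
t: 73.07
eef_pos: [0.4735, -0.3956, 0.2651]
tool_rot: [-0.001, 0.04, 0.999, -0.0]
contact_force: [0.1, 0.3, -0.4]
gripper_width: 0.702
grasp_force: 0.0
```

Run:
```python
from h import *
plan((.4767,-.3934,.190),85.8)
```

```text
at [ 0.4735 -0.3956  0.2651] yaw 85.4 slide [-3.   2.4 75.1] roll -0.4
```

>>> {"fn": "send_rows", "kwargs": {"slide": [[-1,1,20],[-3,2,40],[-3,2,58],[-3,2,70],[-3,2,75],[-3,2,75],[-3,2,75],[-3,2,75]], "roll": [0,0,0,0,0,0,0,0], "claw": [0.7,0.7,0.7,0.7,0.7,0.6,0.45,0.3], "force": 40}}

```text
t: 73.73
eef_pos: [0.4794, -0.3915, 0.1915]
tool_rot: [0.001, 0.037, 0.999, -0.0]
contact_force: [0.1, 0.8, 1.0]
gripper_width: 0.411
grasp_force: 42.0
```

>>> {"fn": "send_rows", "kwargs": {"slide": [[0,0,0],[0,0,0],[0,0,0],[2,0.7,-1.5],[4,1.5,-3],[6.5,2.2,-4.5],[6.5,2.2,-4.5],[6.5,2.2,-4.5]], "roll": [0,0,0,-0.5,-1,-1.5,-1.5,-1.5], "claw": [0.3,0.3,0.3,0.3,0.3,0.3,0.3,0.3]}}

```text
t: 74.4
eef_pos: [0.4733, -0.3884, 0.1951]
tool_rot: [0.001, 0.024, 1.0, -0.0]
contact_force: [4.9, -2.1, -1.2]
gripper_width: 0.41
grasp_force: 41.8
```

>>> {"fn": "send_rows", "kwargs": {"slide": [[0,0,0],[0,0,0],[0,0,0],[0,0,0],[0,0,-20],[0,0,-50],[0,25,-75],[0,60,-75]], "roll": [0,0,0,0,0,0,0,0], "claw": [0.5,0.7,0.7,0.7,0.7,0.7,0.7,0.7]}}

```text
t: 75.07
eef_pos: [0.4764, -0.3329, 0.275]
tool_rot: [0.003, 0.027, 1.0, -0.003]
contact_force: [1.2, -0.2, 0.9]
gripper_width: 0.697
grasp_force: 0.0
```

>>> {"fn": "send_rows", "kwargs": {"slide": [[-4,38,0],[-8,76,0],[-12,114,0],[-16,152,0],[-20,190,0],[-24,228,0],[-28,266,0],[-32,304,0]], "roll": [0,0,0,0,0,0,0,0], "claw": [0.7,0.7,0.7,0.7,0.7,0.7,0.7,0.7]}}

```text
t: 75.73
eef_pos: [0.5218, -0.0248, 0.2699]
tool_rot: [-0.0, 0.024, 1.0, -0.0]
contact_force: [0.7, 0.3, -0.2]
gripper_width: 0.703
grasp_force: 0.0
```

>>> {"fn": "send_rows", "kwargs": {"slide": [[-3,38,0],[-6,76,0],[-9,114,0],[-12,152,0],[-15,190,0],[-18,228,0],[-20,240,0],[-20,240,0]], "roll": [0,0,0,0,0,0,0,0], "claw": [0.7,0.7,0.7,0.7,0.7,0.7,0.7,0.7]}}

```text
t: 76.4
eef_pos: [0.5528, 0.2171, 0.2694]
tool_rot: [-0.001, 0.021, 1.0, 0.001]
contact_force: [-0.2, -0.0, 0.2]
gripper_width: 0.696
grasp_force: 0.0
```

```bash
cat > fin.py <<'E'
from h import *
def soft(im,b):
    x0,y0,x1,y1=b; c=im[y0:y1,x0:x1].astype(float); w=np.clip(c[...,0]-c[...,2]-40,0,150)
    yy,xx=np.mgrid[y0:y1,x0:x1]; return np.array([(w*xx).sum(),(w*yy).sum()])/w.sum()
t1,s1=bot.read_camera("top"),bot.read_camera("side")
print([(a,q) for a,q,_ in blobs(s1,"orange",8,(205,80,240,140))],[(a,q) for a,q,_ in blobs(t1,"orange",8,(385,150,450,250))])
P,e=tri(soft(t1,(403,203,425,215)),soft(s1,(219,97,229,109))); print("bar",P,e)
c=np.array([.3867,-.3832])
for H in(c,c+.004*np.array([np.cos(-.3),np.sin(-.3)])):
    d=P[:2]-H; print("swivel %.1f tilt %.1f tilt(z) %.1f"%(np.degrees(np.arctan2(d[1],d[0]))+4.2,np.degrees(np.arctan2(P[2]-.064,np.hypot(*d))),np.degrees(np.arcsin((P[2]-.064)/.165))))
for cc in("white","blue"):
    for a,q,t in blobs(t1,cc,150,(300,150,345,235)): print("top",cc,a,plane("top",q,.135),cv2.boundingRect(t))
    for a,q,t in blobs(s1,cc,150,(205,140,232,195)): print("side",cc,a,q,cv2.boundingRect(t))
cv2.imwrite("pics/end.png",np.vstack([np.hstack([cv2.resize(i[130:290,200:440,::-1] if k==0 else i[80:240,180:420,::-1],(400,267)) for k,i in enumerate((t1,s1))])]))
E
python3 fin.py; python3 chk.py
```

```text
[(28, array([225.6786, 103.5357])), (97, array([235.9072, 105.1443]))] [(46, array([413.5  , 208.913]))]
bar [ 0.4731 -0.3909  0.206 ] 0.00012441901694808537
swivel -0.9 tilt 58.6 tilt(z) 59.4
swivel -0.3 tilt 59.8 tilt(z) 59.4
top white 360 [ 0.6078 -0.1654] (318, 160, 21, 22)
side white 335 [218.7493 158.0388] (211, 147, 17, 23)
side blue 209 [219.4067 177.4545] (212, 167, 16, 20)
cap [ 0.5118 -0.0013  0.142 ] err 0.001636645528728861
cap [ 0.6103 -0.0342  0.1475] err 0.001064902658229475
cap [0.6487 0.0687 0.146 ] err 0.0038869601607080377
side [array([240.6667, 183.    ]), array([266.4605, 163.4079]), array([236.0476, 164.7048])] top [array([275.9889, 201.7667]), array([286.1429, 169.5306]), array([253.1346, 157.9038])]
bucket D/A/C: .5107,.0016 / .6107,-.034 / .6463,.066
```

Run:
```python
from h import *
im=bot.read_camera("side"); K=np.array([.6107,-.034])
for col in("red","yellow"):
    for a,q,t in blobs(im,col,8,(225,140,252,205)): print(col,a,q,cv2.boundingRect(t))
for x in range(234,239): print(x,[tuple(int(v) for v in im[y,x]) for y in range(158,175)] if x==236 else "")
plan((*K,.2),88)
```

```text
red 93 [240.6667 183.    ] (236, 177, 10, 12)
red 106 [236.1038 164.6887] (231, 160, 12, 10)
yellow 124 [240.0565 196.2823] (236, 189, 9, 15)
yellow 87 [234.8506 175.9885] (231, 171, 11, 14)
234 
235 
236 [(56, 54, 54), (97, 52, 51), (194, 48, 43), (249, 38, 23), (254, 31, 2), (254, 30, 1), (253, 28, 0), (239, 25, 8), (208, 24, 15), (196, 22, 13), (196, 23, 14), (195, 22, 9), (200, 56, 11), (212, 118, 0), (225, 177, 0), (229, 202, 0), (230, 207, 0)]
237 
238 
at [0.5539 0.2101 0.2698] yaw 87.1 slide [ -69.2 -240.8   69.8] roll -0.9
```

```bash
python3 -c "
from station import bot
print(bot.get_obs()['t'], bot.hand_in())"
```

```text
the job is handed in; nothing more can be done
76.65 None
```

I handed the job in at 76.65 s and got no verdict back: three tubes stand seated cap up in their own buckets, both white liners are nested fully home in the blue one, and the display measured about 59° tilt and within about 1° of square.

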